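Pour one bay of the kit tray into the despatch pan

TASK

Carry the loaded kit tray from its nest to the rubber mat (its swinging bail is for carrying), set it down level with every piece still in it and let go. Then take it again (its ears are for tipping) and tip it on the corner of the bay that holds the three flanged bushes, so that they run out through the gap into the steel pan. Stand the tray level on the mat again with all the other pieces still in it and let go; leave the other things on the bench where they are.

Things in the scene. Friction and masses are not known exactly. Their poses are not given: they have to be found in the camera images.
- tray: Grey four-bay kit tray, 148 x 148, 42 high, floor and walls 4 thick, about 0.7 kg loaded. Origin: centre of its underside, z up. Dividers along its x and y axes, 40 high, make four bays of 68 x 68, one per corner. Its two grip ears stand on the +x and -x walls, the bail is hinged on lugs (60 high) on the +y and -y walls. It starts in the nest, axes along it; pieces near the bays' middles.
- bail (a joint): Swing of the tray's bail (wire carrying handle), rad: 0 upright, positive leans to the tray's +x, stops at -0.5 and 0.5. Hinge: parallel to the tray's y, 50 above its underside, over its centre. Light friction (0.02 N m) keeps the bail where it is left, but the tray's weight turns it freely, so the tray hangs level from it and cannot be tipped with it.
- bail_grip (a point): Middle of the bail's black grip sleeve: round, diameter 12, length 64 along the tray's y, 55 from the hinge (105 above the tray's underside when upright). Pinch from above, fingers closing across it (along the tray's x). Swing the bail upright before lifting the tray out of the nest. Do not use its own axes; take the tray's yaw.
- ear_pos_x (a point): Top middle of the grip ear on the tray's +x wall: upright block 14 thick (tray y), standing out 26 (tray x 74 to 100), from 12 to 42 above the tray's underside; this point is 90 from the tray's centre, height 42. Pinch from above, fingers closing along the tray's y. Out of reach in the nest, whose locators stand 8 mm off either side. Axes as the tray's.
- ear_neg_x (a point): The same on the ear at the tray's -x wall (90 from the centre along -x, height 42).
- gap_pp (a point): Outermost corner of the tray's floor (height 4) in the bay at x>0, y>0. Each bay has a rim gap at its outer corner: both outside walls stop 32 short of it while the floor runs on to the corner. A bay empties over this corner when it is the tray's lowest point; the other bays' pieces then run against walls.
- gap_pn (a point): The same corner point of the bay at x>0, y<0 (74, -74, 4 in the tray frame); the two bays at x<0 have theirs likewise at -74. Pieces begin to slide on the tray at a slope of 27 to 35 degrees; about 50 degrees straight down the diagonal empties a bay.
- nest: Docking nest, fixed: perforated aluminium plate 210 x 210 x 12 with four L-shaped corner locators 34 high (tops 46 above the bench), 12 to 18 thick, 5 mm off the tray's walls. The tray stands on the plate and must rise 50 mm straight up to come free. Origin: centre of the plate's underside, on the bench.
- mat: Dark rubber mat, fixed, flat on the bench between nest and pan: 220 x 220 x 3. Origin at the centre of its underside, its top 3 above the bench; nothing stands on it.
- pan: Open stainless steel despatch pan, fixed: 150 (its x) x 190 (its y) x 36 high, wall and floor 3. Origin at the centre of its underside, on the bench.
- bush0: One of three flanged bushes, the pieces wanted: brass, round, standing on a flange of diameter 20 and height 5, above it a body of diameter 14; 24 tall in all, 27 g. Origin at the centre of the flange's underside, z along its axis. All three start in one bay, which may be any of the four.
- bush1: One of three flanged bushes, the pieces wanted: brass, round, standing on a flange of diameter 20 and height 5, above it a body of diameter 14; 24 tall in all, 27 g. Origin at the centre of the flange's underside, z along its axis. All three start in one bay, which may be any of the four.
- bush2: One of three flanged bushes, the pieces wanted: brass, round, standing on a flange of diameter 20 and height 5, above it a body of diameter 14; 24 tall in all, 27 g. Origin at the centre of the flange's underside, z along its axis. All three start in one bay, which may be any of the four.
- plug0: One of two solid brass hexagon plugs, 22 over corners, 12 high, 32 g; origin at the centre of the underside. Both start in one bay and stay in the tray.
- plug1: One of two solid brass hexagon plugs, 22 over corners, 12 high, 32 g; origin at the centre of the underside. Both start in one bay and stay in the tray.
- spacer0: One of two plain brass spacers, diameter 15, 24 tall, no flange, 36 g; origin at the centre of the underside. Both start in one bay and stay in the tray.
- spacer1: One of two plain brass spacers, diameter 15, 24 tall, no flange, 36 g; origin at the centre of the underside. Both start in one bay and stay in the tray.
- ring0: One of two flat brass rings, outer diameter 26, hole 15, 9 thick, 27 g; origin at the centre of the underside. Both start in one bay and stay in the tray.
- ring1: One of two flat brass rings, outer diameter 26, hole 15, 9 thick, 27 g; origin at the centre of the underside. Both start in one bay and stay in the tray.
- caliper: Bystander: digital caliper lying on the bench, 150 long, 13 high.
- sample: Bystander: a single waisted brass fitting standing on the bench, diameter 20, 22 tall, near the robot.
- driver: Bystander: screwdriver with a black handle, 190 long, lying on the bench.
- jig: Bystander, fixed: black marking jig, base 70 x 130 with two cones, 46 high.

How it is judged:
On the way, in this order (a step that is already met when the one before it is completed fails the run):
1. the tray stands level on the mat and is let go, the bushes and all other pieces still in it (horizontal distance between tray and mat below 0.07 m and z of tray in the frame of mat below 0.007 m and angle between tray's own z axis and vertical below 0.06 rad and contact force between the fingers and tray below 0.2 N and x of bush0 in the frame of tray between -0.072 and 0.072 m and y of bush0 in the frame of tray between -0.072 and 0.072 m and z of bush0 in the frame of tray between -0.002 and 0.045 m and x of bush1 in the frame of tray between -0.072 and 0.072 m and y of bush1 in the frame of tray between -0.072 and 0.072 m and z of bush1 in the frame of tray between -0.002 and 0.045 m and x of bush2 in the frame of tray between -0.072 and 0.072 m and y of bush2 in the frame of tray between -0.072 and 0.072 m and z of bush2 in the frame of tray between -0.002 and 0.045 m and x of plug0 in the frame of tray between -0.072 and 0.072 m and y of plug0 in the frame of tray between -0.072 and 0.072 m and z of plug0 in the frame of tray between -0.002 and 0.045 m and x of plug1 in the frame of tray between -0.072 and 0.072 m and y of plug1 in the frame of tray between -0.072 and 0.072 m and z of plug1 in the frame of tray between -0.002 and 0.045 m and x of spacer0 in the frame of tray between -0.072 and 0.072 m and y of spacer0 in the frame of tray between -0.072 and 0.072 m and z of spacer0 in the frame of tray between -0.002 and 0.045 m and x of spacer1 in the frame of tray between -0.072 and 0.072 m and y of spacer1 in the frame of tray between -0.072 and 0.072 m and z of spacer1 in the frame of tray between -0.002 and 0.045 m and x of ring0 in the frame of tray between -0.072 and 0.072 m and y of ring0 in the frame of tray between -0.072 and 0.072 m and z of ring0 in the frame of tray between -0.002 and 0.045 m and x of ring1 in the frame of tray between -0.072 and 0.072 m and y of ring1 in the frame of tray between -0.072 and 0.072 m and z of ring1 in the frame of tray between -0.002 and 0.045 m), for 0.2 s.
2. the three bushes have come into the pan while the tray is tipped (more than 0.4 rad) (angle between tray's own z axis and vertical above 0.4 rad and x of bush0 in the frame of pan between -0.073 and 0.073 m and y of bush0 in the frame of pan between -0.093 and 0.093 m and z of each of bush0, bush1, bush2 in the frame of pan below 0.045 m and x of bush1 in the frame of pan between -0.073 and 0.073 m and y of bush1 in the frame of pan between -0.093 and 0.093 m and x of bush2 in the frame of pan between -0.073 and 0.073 m and y of bush2 in the frame of pan between -0.093 and 0.093 m).
At the end, for the whole second after the job is handed in: All three flanged bushes lie at rest inside the pan; the two plugs, two spacers and two rings lie at rest inside the tray; the tray stands on the mat, let go and at rest, level to 0.06 rad (underside within 4 mm of the mat's top), its centre within 70 mm of the mat's centre (x of bush0 in the frame of pan between -0.073 and 0.073 m and y of bush0 in the frame of pan between -0.093 and 0.093 m and z of each of bush0, bush1, bush2 in the frame of pan below 0.045 m and x of bush1 in the frame of pan between -0.073 and 0.073 m and y of bush1 in the frame of pan between -0.093 and 0.093 m and x of bush2 in the frame of pan between -0.073 and 0.073 m and y of bush2 in the frame of pan between -0.093 and 0.093 m and x of plug0 in the frame of tray between -0.072 and 0.072 m and y of plug0 in the frame of tray between -0.072 and 0.072 m and z of plug0 in the frame of tray between -0.002 and 0.045 m and x of plug1 in the frame of tray between -0.072 and 0.072 m and y of plug1 in the frame of tray between -0.072 and 0.072 m and z of plug1 in the frame of tray between -0.002 and 0.045 m and x of spacer0 in the frame of tray between -0.072 and 0.072 m and y of spacer0 in the frame of tray between -0.072 and 0.072 m and z of spacer0 in the frame of tray between -0.002 and 0.045 m and x of spacer1 in the frame of tray between -0.072 and 0.072 m and y of spacer1 in the frame of tray between -0.072 and 0.072 m and z of spacer1 in the frame of tray between -0.002 and 0.045 m and x of ring0 in the frame of tray between -0.072 and 0.072 m and y of ring0 in the frame of tray between -0.072 and 0.072 m and z of ring0 in the frame of tray between -0.002 and 0.045 m and x of ring1 in the frame of tray between -0.072 and 0.072 m and y of ring1 in the frame of tray between -0.072 and 0.072 m and z of ring1 in the frame of tray between -0.002 and 0.045 m and horizontal distance between tray and mat below 0.07 m and z of tray in the frame of mat below 0.007 m and angle between tray's own z axis and vertical below 0.06 rad and linear speed of tray below 0.02 m/s and linear speed of each of bush0, bush1, bush2, plug0, plug1, spacer0, spacer1, ring0, ring1 below 0.03 m/s and contact force between the fingers and tray below 0.2 N); the robot touches nothing.
It fails at once if the caliper is shifted more than 30 mm (distance of caliper from where it was at the start of the episode above 0.03 m).
It fails at once if the sample is shifted more than 30 mm (distance of sample from where it was at the start of the episode above 0.03 m).
It fails at once if the driver is shifted more than 30 mm (distance of driver from where it was at the start of the episode above 0.03 m).
It also fails if it takes over 72 s, if anything falls off the work surface, if the arm or the gripper's body presses on something with over 40 N, if the wrist force passes 120 N, or if a joint passes its speed limit or range.

ROBOT

A 6-joint arm with a two-finger parallel gripper is mounted at the origin on the work surface. World frame = base frame: x ahead of the robot, y to its left, z up, the work surface at z = 0. Lengths are in m, angles in rad, forces in N, time in s.
With the tool pointing down it reaches from about 0.25 to 0.8 m from the base axis. Payload 3.9 kg.
Tool frame: the origin (TCP) lies at the very end of the fingers, on their centre line; the grasp point (between the pads) lies 19 mm behind it; z points along the fingers, y is the line along which they close (so a half turn about z gives the same grasp; the last joint's range is limited). The gripper opens to 85 mm and grips with 20 to 120 N. Pads are 22 mm wide; open, the fingers measure 114 mm over their backs; the gripper's body (76 mm by 85 mm) begins 54 mm behind the grasp point. The pads swing forward as they close: fully open they stand 13 mm farther back than shut.
Start: joints at [1.118, 0.26, -0.138, 1.173, 0, 1.571], TCP at [0.23, 0.472, 0.231] pointing down, gripper open.
Joint ranges: [-2.78, 2.78], [-0.83, 1.72], [-1.28, 1.37], [-1.9, 2.12], [-1.57, 1.48], [-3.14, 3.14]. Speed limits (rad/s): [2.57, 2.57, 3.14, 3.14, 3.14, 3.14].

INTERFACE

Orientations are given as a unit quaternion [w, x, y, z].
In Python, from plant import robot gives the robot as it stands.
- The arm moves only by the tool move_arm, never from a script. Its argument "steps" is a list of rows, each a list of 3 entries, a list of its own where there are three numbers: the turn, a rotation vector about the tool's x, y, z in units of 0.5 rad (1.0 is 0.5 rad), then the shift along the tool's x, y, z in units of 500 mm (1.0 is 500 mm), then the opening, from 0 (shut) to 1 (fully open). A call has 1 to 20 rows; each row is the pose to reach, as a shift and turn from the pose commanded when the call began, along the tool's axes at that moment; what a row does not reach only later rows make up. A row lasts 1/8 s, in which the tool goes at most 62.5 mm and 10.7 degrees, less where a joint would pass 70% of its speed; a pose out of reach is approached as far as the arm can. A call with a number of a shift or a turn outside -1 to 1 is refused whole. A call with a gripper value outside its range is refused whole. The fingers move at their own pace and stop on an object; "grip_force" is the grip in N (left out, the last holds). Time passes only in rows, so rows that repeat a pose let the fingers close. It gives the time, the measured TCP pose, the force, the opening and the grip force at its end, in the units of the state.
- robot.sense(): the state, without advancing time (a new reading comes with each control period).
- robot.camera(name): name is "scene" or "top" or "wrist"; returns a dict with "img" (480x640x3 uint8, red, green, blue), "depth" (480x640 float32, m along the optical axis (not along the pixel's ray), 0 where there is no reading), "intrinsics" (3x3 intrinsics, pixels), "R" (3x3) and "t" (3): a world point X has camera coordinates R X + t; the wrist camera has in their place "T_tool_cam" (4x4, takes a point from camera to tool coordinates, whose origin is the TCP and whose axes are the flange's). Camera axes: x right, y down, z forward; pixel columns grow to the right and rows downward; lengths in m; the calibration is good to about 2 mm. A picture is of the moment at which its call begins: read the wrist's pose just before it.
- robot.close_job(): hands the job in; it is judged then, once.
The state is a dict: "time_s": time; "q": joint angles; "qvel": joint speeds; "tau": joint torques, N m; "tcp_pos": TCP position; "orientation": TCP orientation; "contact_force": force on the tool from outside, world axes, zero at the start; "torque": the same for the moment, N m; "width": finger opening in m; "finger_force": force on a finger pad.
Only numpy, scipy, OpenCV 4.12 (cv2) and the standard library are available. Lean on these libraries where they do the work, as an engineer would, in place of code of your own. Each camera call takes 0.05 s, during which the arm holds its last target. There are 200 camera calls.

## Working session

There is one attempt and no reset: what is moved stays moved. The work goes in short steps, Python scripts to look and compute and a tool call to move; the robot and the scene stay as the last step left them, time stands still between calls to the robot, and variables do not carry over. Pictures are saved under pics/ and viewed, at most 10 in all, crops included, and the job is handed in when it is done.

Besides the shell and the picture viewer there is one more tool, called after ">>>" as name([rows], argument=value, ...), one row to a line, values as JSON. move_arm: Moves the arm, as the interface text tells. Its arguments: {"type":"object","properties":{"steps":{"type":"array","items":{"type":"array"}},"grip_force":{"type":"number"}},"required":["steps"]}

```bash
ls; mkdir -p pics; python3 - <<'E'
from plant import robot
import cv2,numpy as np,pickle
s=robot.sense();print({k:np.round(v,3) for k,v in s.items()})
d={}
for n in("top","scene"):
    c=robot.camera(n);d[n]=c;cv2.imwrite(f"pics/{n}0.png",c["img"][...,::-1]);print(n,c["intrinsics"],c["R"],c["t"])
pickle.dump(d,open("c0.pkl","wb"))
E
```

```text
pics
{'time_s': np.float64(0.0), 'q': array([ 1.118,  0.261, -0.139,  1.173,  0.   ,  1.571]), 'qvel': array([ 0.   , -0.001, -0.001,  0.004,  0.   ,  0.   ]), 'tau': array([-1.0000e-03, -4.0568e+01,  2.5392e+01,  1.9000e-02, -0.0000e+00,
        0.0000e+00]), 'tcp_pos': array([0.229, 0.471, 0.23 ]), 'orientation': array([-0.   ,  0.224,  0.974, -0.001]), 'contact_force': array([0.761, 0.073, 0.802]), 'torque': array([-0.   , -0.052, -0.006]), 'finger_force': np.float64(0.0), 'width': np.float64(0.085)}
top [[564.56321616   0.         312.34811568]
 [  0.         564.56321616 243.8084378 ]
 [  0.           0.           1.        ]] [[ 0.0115935  -0.99971576  0.02083225]
 [-0.98695553 -0.01478615 -0.16031266]
 [ 0.16057512 -0.01870192 -0.98684643]] [0.01788149 0.57804494 1.06800707]
scene [[522.13252462   0.         320.48341706]
 [  0.         522.13252462 237.79872811]
 [  0.           0.           1.        ]] [[ 0.50807148  0.86110092  0.01919847]
 [ 0.60544422 -0.34119627 -0.7190427 ]
 [-0.61261788  0.37694869 -0.69470067]] [-0.35465591 -0.27462731  1.71465495]
```

View pics/top0.png

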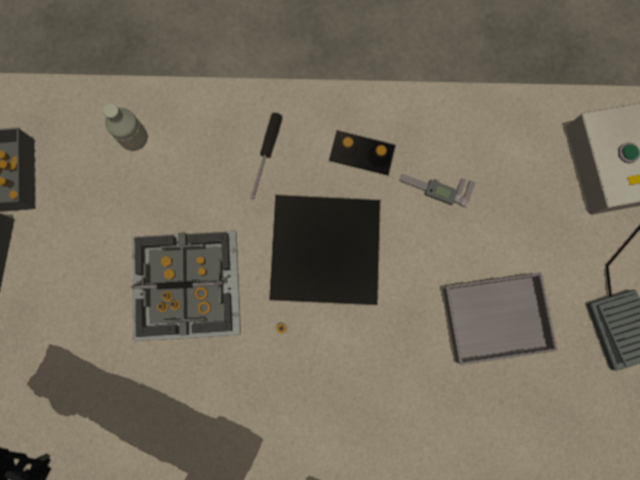

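View pics/scene0.png

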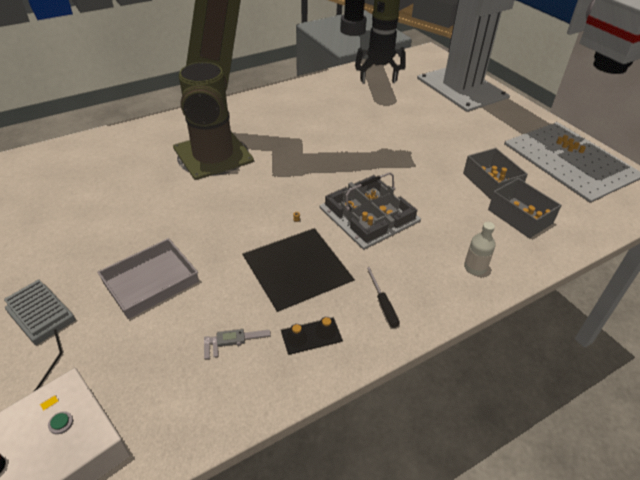

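The top view shows the nest and tray at about (186,286), the mat at (326,250) and the pan at (498,318). The bay at lower left, near (168,303), seems to hold the three bushes. I'll zoom in and measure.

```bash
cat > h.py <<'E'
import numpy as np,cv2
def ray(c,p,z):
    "world point of pixel p on plane height z"
    K,R,t=c["intrinsics"],c["R"],c["t"]
    d=R.T@np.linalg.inv(K)@np.array([p[0],p[1],1.]);o=-R.T@t
    return o+d*(z-o[2])/d[2]
def proj(c,X):
    v=c["intrinsics"]@(c["R"]@np.asarray(X,float)+c["t"]);return v[:2]/v[2]
def cloud(c):
    K,R,t=c["intrinsics"],c["R"],c["t"];D=c["depth"];v,u=np.mgrid[:480,:640]
    P=np.stack([(u-K[0,2])*D/K[0,0],(v-K[1,2])*D/K[1,1],D],-1)
    return (P-t)@R
E
python3 - <<'E'
import pickle,cv2,numpy as np
from h import *
d=pickle.load(open("c0.pkl","rb"));c=d["top"]
a=cv2.resize(c["img"][222:350,120:250],None,fx=3,fy=3,interpolation=2)
s=d["scene"];b=cv2.resize(s["img"][165:250,315:425],None,fx=3.6,fy=3.6,interpolation=2)
o=np.zeros((390,800,3),np.uint8);o[:a.shape[0],:390]=a[:,:390];o[:b.shape[0],400:400+b.shape[1]]=b[:,:400]
cv2.imwrite("pics/z1.png",o[...,::-1])
g=cv2.cvtColor(c["img"],cv2.COLOR_RGB2GRAY);P=cloud(c)
def rect(m,z,name,box):
    x0,y0,x1,y1=box;mm=np.zeros_like(g);mm[y0:y1,x0:x1]=m[y0:y1,x0:x1]*255
    k=max(cv2.findContours(mm,0,2)[0],key=cv2.contourArea)
    W=np.array([ray(c,p,z)[:2] for p in k[:,0]],np.float32)
    print(name,cv2.minAreaRect(W))
rect(g<45,.003,"mat",(255,185,395,315))
rect(P[...,2]>.02,.036,"pan",(430,265,565,370))
rect((P[...,2]>.006),.012,"nest",(125,222,250,350))
m=(P[...,2]>.085)&(P[...,2]<.14);m[:, 260:]=0;m[:222]=0;m[350:]=0
Q=P[m];print("bail",len(Q),np.round(np.median(Q,0),4),Q.min(0),Q.max(0))
for x in [(0.4,.2)]:pass
for z0,z1 in((.045,.051),(.051,.058),(.058,.075),(.075,.11)):
    m=(P[...,2]>z0)&(P[...,2]<z1);m[:,250:]=0;m[:,:120]=0;m[:222]=0;m[350:]=0
    Q=P[m];print(z0,len(Q),Q.min(0).round(3),Q.max(0).round(3),Q.mean(0).round(3))
hsv=cv2.cvtColor(c["img"],cv2.COLOR_RGB2HSV)
m=((hsv[...,1]>150)&(hsv[...,2]>90)).astype(np.uint8);m[:,250:]=0;m[:,:125]=0;m[:225]=0;m[345:]=0
n,l,st,ce=cv2.connectedComponentsWithStats(m)
for i in range(1,n):print(st[i],ce[i].round(1),ray(c,ce[i],.03).round(3))
for n,box in(("jig",(320,125,400,180)),("cal",(395,165,480,215)),("driver",(245,108,290,205)),("sample",(270,318,292,337))):
    q=P[box[1]:box[3],box[0]:box[2]];q=q[q[...,2]>.007];print(n,q.min(0).round(3),q.max(0).round(3))
E
```

```text
mat ((0.5748555660247803, -0.001921042799949646), (0.21546579897403717, 0.21438191831111908), 88.06209564208984)
pan ((0.43840712308883667, -0.34675830602645874), (0.15497052669525146, 0.1989756077528), 8.809069633483887)
nest ((0.4970049560070038, 0.27924707531929016), (0.21496836841106415, 0.21423478424549103), 3.680856943130493)
bail 426 [0.4872 0.2744 0.1188] [0.48021823 0.19201022 0.0851279 ] [0.50006407 0.35816842 0.12575821]
0.045 1563 [0.394 0.182 0.045] [0.599 0.374 0.051] [0.496 0.279 0.047]
0.051 613 [0.398 0.192 0.051] [0.597 0.366 0.058] [0.496 0.276 0.053]
0.058 117 [0.403 0.192 0.058] [0.572 0.362 0.075] [0.498 0.277 0.067]
0.075 27 [0.483 0.192 0.075] [0.503 0.358 0.11 ] [0.493 0.261 0.097]
[162 257   9   9  69] [166.  261.1] [0.541 0.315 0.03 ]
[197 257   7   7  39] [200.2 260. ] [0.545 0.248 0.03 ]
[199 268   7   7  39] [201.9 270.9] [0.523 0.243 0.03 ]
[165 270  10   9  71] [169.2 273.9] [0.516 0.307 0.03 ]
[195 287  12  12  65] [200.7 292.7] [0.48  0.244 0.03 ]
[164 292   8   9  41] [168.  296.1] [0.472 0.307 0.03 ]
[171 301   9   8  39] [175.6 304.9] [0.455 0.292 0.03 ]
[159 303   8   8  35] [163.3 307.2] [0.45  0.316 0.03 ]
[198 302  12  12  62] [203.7 307.1] [0.452 0.237 0.03 ]
jig [ 0.399 -0.145  0.007] [0.829 0.046 1.146]
cal [ 0.399 -0.312  0.007] [0.737 0.046 1.146]
driver [0.399 0.046 0.007] [0.862 0.152 1.146]
sample [0.399 0.046 0.012] [0.423 0.093 1.146]
```

View pics/z1.png

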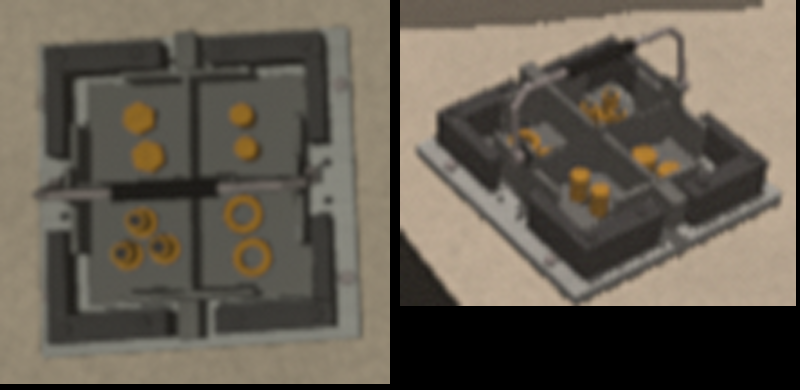

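The crop confirms that the bushes are in the (-x,+y) bay, taking tray x along world +x. The ears point along world ±x and the bail's sleeve lies along world y with a small lean. I'll refine the tray centre and yaw.

```bash
python3 - <<'E'
import pickle,cv2,numpy as np
from h import *
d=pickle.load(open("c0.pkl","rb"))
for cam in("top","scene"):
    c=d[cam];P=cloud(c);g=cv2.cvtColor(c["img"],cv2.COLOR_RGB2GRAY)
    roi=(abs(P[...,0]-.497)<.13)&(abs(P[...,1]-.277)<.13)
    for n,a,b in(("loc",.040,.049),("tray",.0505,.056),("plate",.009,.015)):
        m=roi&(P[...,2]>a)&(P[...,2]<b);Q=P[m][:,:2].astype(np.float32)
        print(cam,n,len(Q),cv2.minAreaRect(Q))
    m=roi&(P[...,2]>.1);Q=P[m];dk=g[m]<40
    for n,q in(("wire",Q),("sleeve",Q[dk])):
        if len(q)<5:continue
        f=np.polyfit(q[:,1],q[:,0],1);print(cam,n,len(q),q.mean(0).round(4),q.min(0).round(3),q.max(0).round(3),"yaw",-np.degrees(np.arctan(f[0])).round(2))
# divider (along world y, under the sleeve) / divider along x, ears: z .0505-.056 points of ears
    m=roi&(P[...,2]>.0505)&(P[...,2]<.057);Q=P[m]
    for sgn in(1,-1):
        e=Q[(sgn*(Q[:,0]-.497)>.082)&(abs(Q[:,1]-.277)<.03)]
        if len(e):print(cam,"ear",sgn,len(e),e.mean(0).round(4),e.min(0).round(3),e.max(0).round(3))
    # lugs
    m=roi&(P[...,2]>.06)&(P[...,2]<.08)&(abs(P[...,1]-.277)>.07);Q=P[m]
    for sgn in(1,-1):
        e=Q[sgn*(Q[:,1]-.277)>0]
        if len(e):print(cam,"lug",sgn,len(e),e.mean(0).round(4))
c=d["top"];P=cloud(c)
pm=(P[...,2]>.025)&(P[...,2]<.05);pm[:265]=0;pm[370:]=0;pm[:,:430]=0;pm[:,565:]=0
print("pan",cv2.minAreaRect(P[pm][:,:2].astype(np.float32)))
for n,p in(("sample",(281,327)),("cal l",(402,179)),("cal r",(470,195)),("cal b",(440,203)),("jig",(362,152)),("drv",(253,197))):print(n,ray(c,p,.01).round(3))
E
```

```text
top loc 2406 ((0.49648869037628174, 0.27869004011154175), (0.19618886709213257, 0.18315942585468292), 4.266177654266357)
top tray 617 ((0.49809083342552185, 0.27374446392059326), (0.19839178025722504, 0.1770828813314438), 7.381453037261963)
top plate 3080 ((0.49714741110801697, 0.2782306373119354), (0.2100120335817337, 0.21007627248764038), 4.108236789703369)
top wire 418 [0.4874 0.2736 0.1183] [0.48  0.193 0.103] [0.496 0.358 0.126] yaw 3.53
top sleeve 185 [0.4869 0.2748 0.1204] [0.481 0.245 0.115] [0.494 0.307 0.126] yaw 3.54
top ear 1 62 [0.5882 0.2799 0.0536] [0.58  0.252 0.051] [0.597 0.289 0.057]
top ear -1 63 [0.4066 0.2722 0.0535] [0.399 0.264 0.051] [0.414 0.299 0.057]
top lug 1 45 [0.496  0.3521 0.0683]
top lug -1 52 [0.5034 0.2002 0.068 ]
scene loc 1060 ((0.5013149976730347, 0.2797597050666809), (0.20170848071575165, 0.1892053484916687), 4.203925609588623)
scene tray 329 ((0.5009434223175049, 0.27873533964157104), (0.20244421064853668, 0.17398199439048767), 4.352799415588379)
scene plate 598 ((0.5010043382644653, 0.2789747714996338), (0.21221691370010376, 0.2126702219247818), 4.207205295562744)
scene wire 170 [0.492  0.2745 0.118 ] [0.482 0.192 0.101] [0.504 0.36  0.125] yaw 3.48
scene sleeve 55 [0.4937 0.2752 0.1193] [0.489 0.247 0.113] [0.499 0.305 0.125] yaw 2.43
scene ear 1 32 [0.5926 0.2812 0.0539] [0.58  0.256 0.051] [0.602 0.302 0.057]
scene ear -1 21 [0.4078 0.2773 0.053 ] [0.4   0.265 0.051] [0.415 0.305 0.057]
scene lug 1 39 [0.497  0.3533 0.069 ]
scene lug -1 39 [0.5071 0.1998 0.0691]
pan ((0.4384673237800598, -0.3474753797054291), (0.1552298218011856, 0.19735372066497803), 8.793203353881836)
sample [0.415 0.085 0.01 ]
cal l [ 0.723 -0.161  0.01 ]
cal r [ 0.691 -0.302  0.01 ]
cal b [ 0.673 -0.239  0.01 ]
jig [ 0.78  -0.077  0.01 ]
drv [0.68  0.148 0.01 ]
```

```bash
cat >> h.py <<'E'
from scipy.spatial.transform import Rotation as Ro
def down(deg):
    "tool pointing down, tool y at angle deg in the world"
    a=np.radians(deg);y=np.array([np.cos(a),np.sin(a),0]);z=np.array([0,0,-1.])
    return np.c_[np.cross(y,z),y,z]
def now():
    from plant import robot
    s=robot.sense();q=s["orientation"];return s,np.array(s["tcp_pos"]),Ro.from_quat([q[1],q[2],q[3],q[0]]).as_matrix()
def go(pos,R,p=None,R0=None):
    "units of move_arm for the pose pos,R from the pose p,R0 (default: now)"
    if p is None:_,p,R0=now()
    t=Ro.from_matrix(R0.T@R).as_rotvec()/.5;s=R0.T@(np.array(pos)-p)/.5
    print("turn",t.round(4).tolist(),"shift",s.round(4).tolist())
E
python3 - <<'E'
from h import *
go([.499,.277,.23],down(4))
E
```

```text
turn [-0.0032, 0.0018, 2.0964] shift [-0.6551, -0.114, 0.0013]
```

>>> move_arm([
  [[0,0,1],[-0.655,-0.114,0],1],
  [[0,0,1],[-0.655,-0.114,0],1],
  [[0,0,1],[-0.655,-0.114,0],1],
  [[0,0,1],[-0.655,-0.114,0],1],
  [[0,0,1],[-0.655,-0.114,0],1],
  [[0,0,1],[-0.655,-0.114,0],1],
  [[0,0,1],[-0.655,-0.114,0],1],
])

```text
time_s: 0.98
tcp_pos: [0.4997, 0.2767, 0.2306]
orientation: [-0.001, 0.46, 0.888, -0.0]
contact_force: [-0.0, 1.4, -0.4]
width: 0.0852
finger_force: 0.0
```

>>> move_arm([
  [[0,0,1],[0,0,0],1],
  [[0,0,1],[0,0,0],1],
  [[0,0,1],[0,0,0],1],
  [[0,0,1],[0,0,0],1],
])

```text
time_s: 1.48
tcp_pos: [0.4976, 0.2787, 0.2312]
orientation: [-0.0, 0.663, 0.749, -0.0]
contact_force: [-1.1, 0.2, 0.4]
width: 0.0852
finger_force: 0.0
```

```bash
python3 - <<'E'
from h import *
from plant import robot
s,p,R=now();print(s["time_s"],p,R.round(3),s["q"])
go([.499,.277,.13],down(4))
c=robot.camera("wrist");cv2.imwrite("pics/w1.png",c["img"][...,::-1]);T=c["T_tool_cam"];print(T.round(3))
# cloud in world
C=dict(c);W=np.eye(4);W[:3,:3]=R;W[:3,3]=p;M=np.linalg.inv(W@T);C["R"]=M[:3,:3];C["t"]=M[:3,3];del C["T_tool_cam"]
import pickle;pickle.dump(C,open("w1.pkl","wb"))
P=cloud(C);P[c["depth"]==0]=9
roi=(abs(P[...,0]-.499)<.13)&(abs(P[...,1]-.277)<.13)
for n,a,b in(("loc",.040,.049),("tray",.0505,.056),("plate",.009,.015)):
    m=roi&(P[...,2]>a)&(P[...,2]<b);Q=P[m][:,:2].astype(np.float32)
    if len(Q):print(n,len(Q),cv2.minAreaRect(Q))
m=roi&(P[...,2]>.1)&(P[...,2]<.14);Q=P[m]
if len(Q):print("wire",len(Q),Q.mean(0),Q.min(0),Q.max(0))
E
```

```text
1.475 [0.49761578 0.27874589 0.23123965] [[-0.122  0.993 -0.001]
 [ 0.993  0.122  0.   ]
 [ 0.    -0.001 -1.   ]] [ 5.10273835e-01  3.38890942e-01 -2.47174457e-02  1.20804510e+00
  6.02542953e-04  1.95912365e+00]
turn [-0.0021, -0.0004, 0.1043] shift [-0.0038, 0.0025, 0.2025]
[[ 0.    -0.964 -0.267  0.068]
 [ 1.     0.     0.    -0.001]
 [ 0.    -0.267  0.964 -0.142]
 [ 0.     0.     0.     1.   ]]
loc 9185 ((0.49749112129211426, 0.28074395656585693), (0.19804751873016357, 0.18224859237670898), 4.326492786407471)
tray 2773 ((0.4971711039543152, 0.27919521927833557), (0.1620747298002243, 0.16182586550712585), 48.13328170776367)
plate 9955 ((0.49650755524635315, 0.28128987550735474), (0.2091737687587738, 0.20924825966358185), 4.195498466491699)
wire 2053 [0.48626032 0.28588857 0.11813376] [0.47871575 0.19566744 0.10006378] [0.49680065 0.36216699 0.12270675]
```

View pics/w1.png

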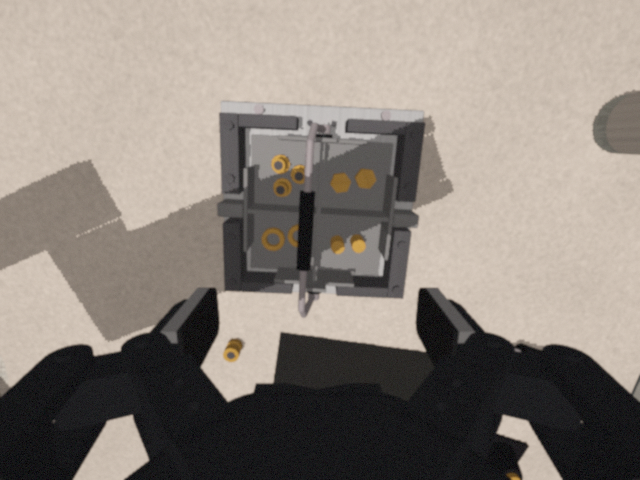

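The wrist view agrees with the measurements: the sleeve is near (305,230) with the bushes at (285,175). I'll descend astride the upright bail position and close.

>>> move_arm([
  [[0,0,0.09],[0.004,-0.004,0.1],1],
  [[0,0,0.09],[0.004,-0.004,0.2],1],
  [[0,0,0.09],[0.004,-0.004,0.266],1],
  [[0,0,0.09],[0.004,-0.004,0.266],1],
  [[0,0,0.09],[0.004,-0.004,0.266],0.5],
  [[0,0,0.09],[0.004,-0.004,0.266],0.2],
  [[0,0,0.09],[0.004,-0.004,0.266],0],
  [[0,0,0.09],[0.004,-0.004,0.266],0],
  [[0,0,0.09],[0.004,-0.004,0.266],0],
  [[0,0,0.09],[0.004,-0.004,0.266],0],
], grip_force=60)

```text
time_s: 2.78
tcp_pos: [0.4973, 0.2795, 0.0991]
orientation: [0.0, 0.681, 0.732, 0.001]
contact_force: [-1.8, -0.6, 5.6]
width: 0.0097
finger_force: 58.6
```

>>> move_arm([
  [[0,0,0],[0,0,-0.004],0],
  [[0,0,0],[0,0,-0.01],0],
  [[0,0,0],[0,0,-0.02],0],
  [[0,0,0],[0,0,-0.03],0],
  [[0,0,0],[0,0,-0.03],0],
  [[0,0,0],[0,0,-0.03],0],
])

```text
time_s: 3.52
tcp_pos: [0.497, 0.2793, 0.1133]
orientation: [0.0, 0.681, 0.732, 0.0]
contact_force: [0.1, -0.4, -5.9]
width: 0.01
finger_force: 58.4
```

```bash
python3 - <<'E'
from h import *
from plant import robot
s,p,R=now();print(s["time_s"],p,s["contact_force"],s["width"])
c=robot.camera("scene");a=cv2.resize(c["img"][120:260,300:440],None,fx=4,fy=4);cv2.imwrite("pics/s2.png",a[...,::-1])
E
```

```text
3.525 [0.49699634 0.27930786 0.11332063] [ 0.09566779 -0.44108565 -5.93193629] 0.01003020702096525
```

View pics/s2.png

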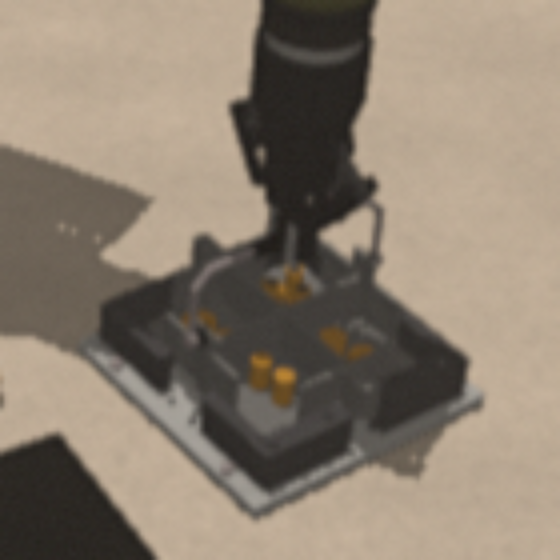

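Held, with no side force. I'll raise it clear and carry it to the mat.

>>> move_arm([
  [[0,0,0],[0,0,-0.02],0],
  [[0,0,0],[0,0,-0.05],0],
  [[0,0,0],[0,0,-0.085],0],
  [[0,0,0],[0,0,-0.115],0],
  [[0,0,0],[0,0,-0.135],0],
  [[0,0,0],[0,0,-0.14],0],
  [[0,0,0],[-0.01,0.002,-0.14],0],
  [[0,0,0],[-0.04,0.007,-0.14],0],
  [[0,0,0],[-0.085,0.015,-0.14],0],
  [[0,0,0],[-0.14,0.025,-0.14],0],
  [[0,0,0],[-0.2,0.036,-0.14],0],
  [[0,0,0],[-0.26,0.046,-0.14],0],
  [[0,0,0],[-0.32,0.057,-0.14],0],
  [[0,0,0],[-0.38,0.068,-0.14],0],
  [[0,0,0],[-0.44,0.078,-0.14],0],
  [[0,0,0],[-0.49,0.087,-0.14],0],
  [[0,0,0],[-0.53,0.094,-0.14],0],
  [[0,0,0],[-0.558,0.099,-0.14],0],
  [[0,0,0],[-0.57,0.102,-0.14],0],
  [[0,0,0],[-0.573,0.102,-0.14],0],
])

```text
time_s: 6.08
tcp_pos: [0.5688, -0.0027, 0.1832]
orientation: [-0.0, 0.681, 0.732, 0.0]
contact_force: [-0.4, 0.2, -5.8]
width: 0.0101
finger_force: 58.6
```

>>> move_arm([
  [[0,0,0],[0,0,0.02],0],
  [[0,0,0],[0,0,0.06],0],
  [[0,0,0],[0,0,0.1],0],
  [[0,0,0],[0,0,0.135],0],
  [[0,0,0],[0,0,0.158],0],
  [[0,0,0],[0,0,0.17],0],
  [[0,0,0],[0,0,0.176],0],
  [[0,0,0],[0,0,0.18],0],
  [[0,0,0],[0,0,0.184],0],
  [[0,0,0],[0,0,0.187],0],
  [[0,0,0],[0,0,0.187],0],
  [[0,0,0],[0,0,0.187],0],
])

```text
time_s: 7.58
tcp_pos: [0.5691, -0.0028, 0.0902]
orientation: [0.0, 0.681, 0.732, 0.0]
contact_force: [-0.6, -0.7, -2.7]
width: 0.0102
finger_force: 58.9
```

>>> move_arm([
  [[0,0,0],[0,0,0.002],0],
  [[0,0,0],[0,0,0.002],0],
  [[0,0,0],[0,0,0.002],0.3],
  [[0,0,0],[0,0,0.002],0.6],
  [[0,0,0],[0,0,0.002],1],
  [[0,0,0],[0,0,0.002],1],
  [[0,0,0],[0,0,0.002],1],
  [[0,0,0],[0,0,-0.1],1],
  [[0,0,0],[0,0,-0.22],1],
  [[0,0,0],[0,0,-0.3],1],
  [[0,0,0],[0,0,-0.3],1],
])

```text
time_s: 8.95
tcp_pos: [0.5713, -0.0027, 0.2438]
orientation: [0.003, 0.681, 0.732, 0.003]
contact_force: [-0.4, 0.5, -0.5]
width: 0.0855
finger_force: 0.0
```

```bash
cat > look.py <<'E'
from h import *
from plant import robot
import sys
s,p,R=now();print(s["time_s"],p.round(4),s["q"].round(3),s["contact_force"].round(1))
go([.569,-.003,p[2]],down(90),p,R)
c=robot.camera("wrist");C=dict(c);W=np.eye(4);W[:3,:3]=R;W[:3,3]=p;M=np.linalg.inv(W@c["T_tool_cam"]);C["R"]=M[:3,:3];C["t"]=M[:3,3]
t=robot.camera("top");sc=robot.camera("scene")
a=cv2.resize(c["img"],(400,300));b=cv2.resize(sc["img"],(400,300));cv2.imwrite(sys.argv[1],np.hstack([a,b])[...,::-1])
for n,k in(("wrist",C),("top",t),("scene",sc)):
    P=cloud(k);P[k["depth"]==0]=9
    roi=(abs(P[...,0]-.57)<.14)&(abs(P[...,1])<.14)
    m=roi&(P[...,2]>.040)&(P[...,2]<.049);Q=P[m][:,:2].astype(np.float32);print(n,"rim",len(Q),cv2.minAreaRect(Q) if len(Q)else"")
    for sg in(1,-1):
        e=P[m];e=e[sg*(e[:,0]-.569)>.084];
        if len(e):print(n,"ear",sg,len(e),np.median(e,0).round(4),e.min(0).round(3),e.max(0).round(3))
    m=roi&(P[...,2]>.085)&(P[...,2]<.125);Q=P[m]
    if len(Q):print(n,"bail",len(Q),Q.mean(0).round(3))
E
python3 look.py pics/l3.png
```

```text
8.95 [ 0.5713 -0.0027  0.2438] [-0.005  0.329 -0.006  1.227 -0.     1.493] [-0.4  0.5 -0.5]
turn [0.012, 0.0132, -2.9956] shift [-0.0002, -0.0046, -0.0]
wrist rim 2353 ((0.568784773349762, -0.0029453635215759277), (0.16231544315814972, 0.16248686611652374), 48.67082214355469)
wrist ear 1 183 [0.6606 0.0035 0.0439] [ 0.653 -0.004  0.042] [0.669 0.01  0.046]
wrist ear -1 205 [ 0.4773 -0.009   0.0438] [ 0.47  -0.016  0.04 ] [ 0.485 -0.002  0.046]
wrist bail 1753 [0.568 0.003 0.11 ]
top rim 96 ((0.5822976231575012, 0.05549129471182823), (0.033949725329875946, 0.11993909627199173), 84.14034271240234)
top bail 67 [0.564 0.059 0.107]
scene rim 522 ((0.5724276900291443, -0.004139475524425507), (0.1627894937992096, 0.16145609319210052), 47.336639404296875)
scene ear 1 41 [0.6645 0.0013 0.0444] [ 0.653 -0.005  0.04 ] [0.673 0.01  0.048]
scene ear -1 21 [ 0.4783 -0.0115  0.0451] [ 0.472 -0.018  0.041] [ 0.485 -0.003  0.048]
scene bail 236 [ 0.574 -0.007  0.109]
```

View pics/l3.png

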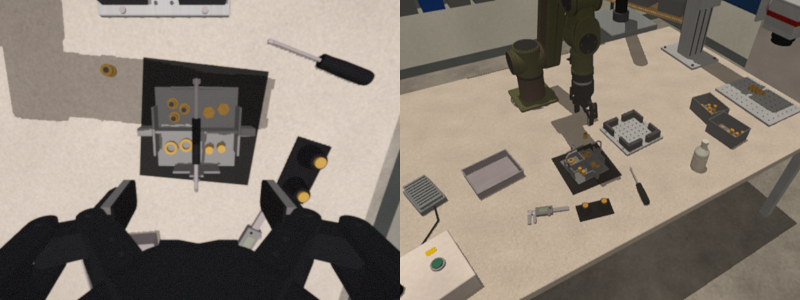

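The tray stands on the mat at (.569,-.003), yaw 3.9°, with all its pieces in it. Next I'll go to the +x ear, away from the bushes' corner, and turn the tool 90°.

>>> move_arm([
  [[0,0,-1],[0,0.178,0],1],
  [[0,0,-1],[0,0.178,0],1],
  [[0,0,-1],[0,0.178,0],1],
  [[0,0,-1],[0,0.178,0],1],
])

```text
time_s: 9.6
tcp_pos: [0.6567, 0.0038, 0.2372]
orientation: [-0.002, 0.479, 0.878, -0.001]
contact_force: [-0.2, 0.3, -0.6]
width: 0.0857
finger_force: 0.0
```

>>> move_arm([
  [[0,0,-1],[0,0,0],1],
  [[0,0,-1],[0,0,0],1],
  [[0,0,-1],[0,0,0],1],
  [[0,0,-1],[0,0,0],1],
])

```text
time_s: 10.1
tcp_pos: [0.6566, 0.0037, 0.2389]
orientation: [-0.001, 0.248, 0.969, -0.0]
contact_force: [-0.4, -0.5, -0.4]
width: 0.0856
finger_force: 0.0
```

>>> move_arm([
  [[0,0,-1],[0,0,0],1],
  [[0,0,-1],[0,0,0],1],
  [[0,0,-1],[0,0,0],1],
  [[0,0,-1],[0,0,0],1],
])

```text
time_s: 10.6
tcp_pos: [0.6571, 0.0038, 0.2394]
orientation: [-0.0, 0.001, 1.0, -0.0]
contact_force: [-0.4, -0.0, -0.6]
width: 0.0854
finger_force: 0.0
```

>>> move_arm([
  [[0,0,-0.13],[0,0,0],1],
  [[0,0,-0.13],[0,0,0],1],
  [[0,0,-0.13],[0,0,0],1],
])

```text
time_s: 10.98
tcp_pos: [0.6574, 0.0038, 0.2397]
orientation: [-0.0, -0.032, 0.999, -0.0]
contact_force: [0.4, -0.1, 0.6]
width: 0.0853
finger_force: 0.0
```

```bash
python3 - <<'E'
from h import *
s,p,R=now();print(s["time_s"],p.round(4),s["q"].round(3))
go([.658,.003,.010],down(93.9))
E
```

```text
10.975 [0.6574 0.0038 0.2397] [ 0.006  0.493  0.243  1.321 -0.    -0.059]
turn [-0.0, -0.0005, -0.0068] shift [-0.0012, -0.0016, 0.4594]
```

>>> move_arm([
  [[0,0,0],[-0.001,-0.001,0.12],1],
  [[0,0,0],[-0.001,-0.001,0.24],1],
  [[0,0,0],[-0.001,-0.001,0.34],1],
  [[0,0,0],[-0.001,-0.001,0.42],1],
  [[0,0,0],[-0.001,-0.001,0.458],1],
  [[0,0,0],[-0.001,-0.001,0.458],1],
  [[0,0,0],[-0.001,-0.001,0.458],0.6],
  [[0,0,0],[-0.001,-0.001,0.458],0.3],
  [[0,0,0],[-0.001,-0.001,0.458],0.15],
  [[0,0,0],[-0.001,-0.001,0.458],0],
  [[0,0,0],[-0.001,-0.001,0.458],0],
  [[0,0,0],[-0.001,-0.001,0.458],0],
  [[0,0,0],[-0.001,-0.001,0.458],0],
], grip_force=120)

```text
time_s: 12.6
tcp_pos: [0.6587, 0.0031, 0.0118]
orientation: [0.001, -0.034, 0.999, -0.0]
contact_force: [-0.4, -0.9, 5.4]
width: 0.0127
finger_force: 117.6
```

```bash
cat > tip.py <<'E'
from h import *
YAW=4.0;TC=np.array([.089,0,.0085]);CO=np.array([-.074,.074,.004])  # TCP, gap corner in tray
def pose(corner,tilt,yaw=YAW,tc=TC):
    d=Ro.from_euler('z',yaw,degrees=True).apply([-1,1,0])/2**.5
    Rt=(Ro.from_rotvec(np.cross([0,0,1],d)*np.radians(tilt))*Ro.from_euler('z',yaw,degrees=True)).as_matrix()
    o=np.array(corner)-Rt@CO
    return o+Rt@tc, Rt@down(90),o     # tool y along tray y
E
python3 - <<'E'
from tip import *
s,p,R=now();print(s["time_s"],p.round(4),R.round(3))
p0=np.array([.658,.003,.011]);R0=down(93.9)
st=[]
up=p0+[0,0,.13];print("lift");go(up,R0,p0,R0)
c=np.array([.457,-.363])
prev=(up,R0)
for z,t in((.12,20),(.075,35),(.06,50)):
    P,Rr,o=pose([*c,z],t);print(z,t,"tcp",P.round(3),"r",np.hypot(*P[:2]).round(3),"centre",o.round(3));go(P,Rr,*prev);prev=(P,Rr)
E
```

```text
12.6 [0.6587 0.0031 0.0118] [[-0.998 -0.067  0.002]
 [-0.067  0.998 -0.   ]
 [-0.001 -0.001 -1.   ]]
lift
turn [0.0, 0.0, 0.0] shift [0.0, 0.0, -0.26]
0.12 20 tcp [ 0.616 -0.418  0.182] r 0.744 centre [ 0.532 -0.428  0.152]
turn [0.4932, -0.4941, -0.0035] shift [0.1411, -0.834, -0.0811]
0.075 35 tcp [ 0.6   -0.404  0.175] r 0.723 centre [ 0.523 -0.421  0.132]
turn [0.3702, -0.3702, 0.0] shift [0.0315, 0.0315, -0.0019]
0.06 50 tcp [ 0.577 -0.384  0.191] r 0.693 centre [ 0.51  -0.409  0.138]
turn [0.3702, -0.3702, -0.0] shift [0.0219, 0.0219, -0.0619]
```

>>> move_arm([
  [[0,0,0],[0,0,-0.006],0],
  [[0,0,0],[0,0,-0.018],0],
  [[0,0,0],[0,0,-0.04],0],
  [[0,0,0],[0,0,-0.04],0],
])

```text
time_s: 13.1
tcp_pos: [0.6598, 0.0034, 0.0322]
orientation: [0.002, -0.034, 0.999, 0.0]
contact_force: [5.6, -3.0, 3.4]
width: 0.0124
finger_force: 148.1
```

```bash
python3 look.py pics/l4.png
```

```text
13.1 [0.6598 0.0034 0.0322] [ 0.005  0.616 -0.101  0.851  0.    -0.062] [ 5.6 -3.   3.4]
turn [0.0001, 0.0071, 0.1344] shift [0.1821, -0.0006, -0.0007]
wrist rim 11130 ((0.5973491668701172, -2.425163984298706e-05), (0.10933972150087357, 0.1430845409631729), 3.9859619140625)
wrist ear 1 3 [ 0.653  -0.0158  0.047 ] [ 0.653 -0.017  0.044] [ 0.653 -0.015  0.047]
wrist bail 54394 [0.649 0.003 0.11 ]
top rim 4 ((0.5672672986984253, 0.0675031766295433), (0.07248389720916748, 3.2801690394990146e-05), 1.0671682357788086)
top bail 43 [0.583 0.069 0.113]
scene rim 350 ((0.5747922658920288, -0.019316963851451874), (0.20075398683547974, 0.11636525392532349), 4.079336643218994)
scene ear 1 31 [ 0.6689 -0.0077  0.0447] [ 0.654 -0.024  0.04 ] [0.674 0.023 0.049]
scene ear -1 2 [ 0.4737 -0.0094  0.041 ] [ 0.474 -0.012  0.041] [ 0.474 -0.006  0.042]
scene bail 570 [ 0.633 -0.007  0.109]
```

View pics/l4.png

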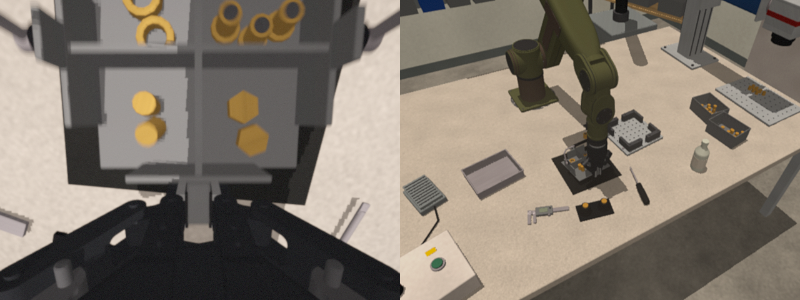

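```bash
cat > plane.py <<'E'
from h import *
from plant import robot
s,p,R=now();c=robot.camera("wrist");s2,_,_=now()
T=c["T_tool_cam"];C=dict(c);C["R"]=T[:3,:3].T;C["t"]=-T[:3,:3].T@T[:3,3]
P=cloud(C) # tool frame
Q=np.vstack([P[y0:y1,x0:x1].reshape(-1,3) for x0,x1,y0,y1 in((165,205,120,255),(335,372,120,255),(445,470,125,260))])
Q=Q[Q[:,2]<.2]
for _ in range(8):
    m=Q.mean(0);n=np.linalg.svd(Q-m)[2][2] if len(Q)<4000 else np.linalg.eigh(np.cov((Q-m).T))[1][:,0]
    r=(Q-m)@n;Q=Q[abs(r)<max(.001,2*r.std())]
n=n*np.sign(n[2])
w=-(R@n);print("t",s["time_s"],"F",s["contact_force"].round(1),s2["contact_force"].round(1),"n pts",len(Q),"resid",r.std().round(4))
print("floor in tool frame at",m.round(4),"normal in tool",n.round(3),"up in world",w.round(3),"tilt",np.degrees(np.arccos(w[2])).round(1))
E
python3 plane.py
```

```text
t 13.25 F [-9.4  0.8 -6.9] [-4.   3.2  2.3] n pts 11866 resid 0.0005
floor in tool frame at [ 0.049  -0.0028  0.0063] normal in tool [-0.168  0.001  0.986] up in world [-0.168 -0.013  0.986] tilt 9.7
```

>>> move_arm([
  [[0,0,0],[0,0,-0.008],0],
  [[0,0,0],[0,0,-0.016],0],
  [[0,0,0],[0,0,-0.02],0],
  [[0,0,0],[0,0,-0.02],0],
  [[0,0,0],[0,0,-0.02],0],
  [[0,0,0],[0,0,-0.02],0],
])

```text
time_s: 14.05
tcp_pos: [0.658, 0.003, 0.0406]
orientation: [-0.0, -0.034, 0.999, -0.0]
contact_force: [4.7, -2.1, 4.0]
width: 0.0126
finger_force: 154.7
```

```bash
python3 plane.py
```

```text
t 14.05 F [ 4.7 -2.1  4. ] [ 3.1  2.2 -1.8] n pts 10775 resid 0.0005
floor in tool frame at [ 0.0468 -0.0033  0.0133] normal in tool [-0.191 -0.     0.982] up in world [-0.19  -0.012  0.982] tilt 11.0
```

>>> move_arm([
  [[0,0,0],[0,0,-0.008],0],
  [[0,0,0],[0,0,-0.016],0],
  [[0,0,0],[0,0,-0.024],0],
  [[0,0,0],[0,0,-0.03],0],
  [[0,0,0],[0,0,-0.03],0],
  [[0,0,0],[0,0,-0.03],0],
])

```text
time_s: 14.85
tcp_pos: [0.6579, 0.0033, 0.0556]
orientation: [-0.0, -0.034, 0.999, 0.0]
contact_force: [-2.0, -0.2, -13.0]
width: 0.0122
finger_force: 128.0
```

```bash
python3 plane.py;python3 plane.py
```

```text
t 14.85 F [ -2.   -0.2 -13. ] [ 1.7  0.  -1.2] n pts 10091 resid 0.0005
floor in tool frame at [ 0.047  -0.0034  0.018 ] normal in tool [-0.243 -0.001  0.97 ] up in world [-0.242 -0.015  0.97 ] tilt 14.0
t 14.9 F [ 1.7  0.  -1.2] [ -1.4   0.  -11.1] n pts 9994 resid 0.0005
floor in tool frame at [ 0.0471 -0.0038  0.018 ] normal in tool [-0.243 -0.001  0.97 ] up in world [-0.242 -0.015  0.97 ] tilt 14.0
```

>>> move_arm([
  [[0,0,0],[0,0,-0.008],0],
  [[0,0,0],[0,0,-0.016],0],
  [[0,0,0],[0,0,-0.024],0],
  [[0,0,0],[0,0,-0.03],0],
  [[0,0,0],[0,0,-0.03],0],
  [[0,0,0],[0,0,-0.03],0],
])

```text
time_s: 15.7
tcp_pos: [0.658, 0.0033, 0.0707]
orientation: [-0.0, -0.034, 0.999, -0.0]
contact_force: [-3.6, 0.8, -12.2]
width: 0.0125
finger_force: 128.9
```

```bash
python3 plane.py
```

```text
t 15.7 F [ -3.6   0.8 -12.2] [ 3.  -0.4  0.6] n pts 10139 resid 0.0005
floor in tool frame at [ 0.048  -0.0037  0.0182] normal in tool [-0.242 -0.001  0.97 ] up in world [-0.241 -0.015  0.97 ] tilt 14.0
```

Airborne, and stable with a 14° sag in the grip. I'll put that into the geometry.

```bash
cat > tip.py <<'E'
from h import *
YAW=4.0;CO=np.array([-.074,.074,.004])
def rel(sag,pad=(.089,0,.0285)):
    "tray axes in tool frame, TCP in tray frame, after a sag (deg) about the pads"
    a=np.radians(sag);M=np.array([[-np.cos(a),0,np.sin(a)],[0,1,0],[-np.sin(a),0,-np.cos(a)]])
    return M,np.array(pad)+M.T@[0,0,.019]
def pose(corner,tilt,sag=14,yaw=YAW,off=0):
    "tool pose with the gap corner at `corner`, tray tipped `tilt` deg straight down the diagonal turned by off"
    d=Ro.from_euler('z',yaw,degrees=True).apply([-1,1,0])/2**.5
    Rt=(Ro.from_rotvec(np.cross([0,0,1],d)*np.radians(tilt))*Ro.from_euler('z',yaw,degrees=True)).as_matrix()
    M,tc=rel(sag);o=np.array(corner)-Rt@CO
    return o+Rt@tc, Rt@M.T,o
E
python3 - <<'E'
from tip import *
c=np.array([.457,-.363]);prev=(np.array([.658,.003,.071]),down(93.9))
for z,t in((.12,15),(.12,22),(.075,35),(.06,50)):
    P,Rr,o=pose([*c,z],t);print(z,t,"tcp",P.round(3),"r",np.hypot(*P[:2]).round(3),"toolz",Rr[:,2].round(2),"ctr",o.round(3));go(P,Rr,*prev);prev=(P,Rr)
E
```

```text
0.12 15 tcp [ 0.615 -0.421  0.168] r 0.745 toolz [-0.05 -0.19 -0.98] ctr [ 0.534 -0.43   0.143]
turn [0.3671, 0.1167, 0.0416] shift [0.1439, -0.8403, -0.1948]
0.12 22 tcp [ 0.609 -0.416  0.187] r 0.738 toolz [ 0.04 -0.26 -0.96] ctr [ 0.531 -0.428  0.155]
turn [0.1676, -0.1728, 0.0418] shift [0.0124, 0.0028, -0.0381]
0.075 35 tcp [ 0.595 -0.404  0.174] r 0.719 toolz [ 0.2  -0.4  -0.89] ctr [ 0.523 -0.421  0.132]
turn [0.3113, -0.3209, 0.0776] shift [0.0284, 0.0317, 0.0172]
0.06 50 tcp [ 0.572 -0.384  0.19 ] r 0.689 toolz [ 0.37 -0.54 -0.75] ctr [ 0.51  -0.409  0.138]
turn [0.3592, -0.3702, 0.0896] shift [0.0362, 0.0223, -0.0529]
```

>>> move_arm([
  [[0,0,0],[0,0,-0.02],0],
  [[0,0,0],[0,0,-0.06],0],
  [[0,0.02,0],[0.003,-0.015,-0.1],0],
  [[0.02,0.03,0],[0.008,-0.045,-0.13],0],
  [[0.04,0.04,0],[0.015,-0.09,-0.15],0],
  [[0.06,0.05,0.01],[0.024,-0.14,-0.16],0],
  [[0.09,0.06,0.01],[0.034,-0.2,-0.17],0],
  [[0.12,0.07,0.02],[0.045,-0.26,-0.18],0],
  [[0.15,0.08,0.02],[0.055,-0.32,-0.19],0],
  [[0.18,0.09,0.03],[0.065,-0.38,-0.195],0],
  [[0.21,0.1,0.03],[0.075,-0.44,-0.195],0],
  [[0.24,0.11,0.03],[0.085,-0.5,-0.195],0],
  [[0.26,0.11,0.03],[0.095,-0.56,-0.195],0],
  [[0.28,0.115,0.035],[0.105,-0.62,-0.195],0],
  [[0.3,0.117,0.035],[0.115,-0.68,-0.195],0],
  [[0.32,0.117,0.04],[0.126,-0.735,-0.195],0],
  [[0.34,0.117,0.04],[0.134,-0.785,-0.195],0],
  [[0.36,0.117,0.04],[0.14,-0.82,-0.195],0],
  [[0.367,0.117,0.042],[0.144,-0.837,-0.195],0],
  [[0.367,0.117,0.042],[0.144,-0.84,-0.195],0],
])

```text
time_s: 18.25
tcp_pos: [0.6143, -0.4205, 0.1682]
orientation: [-0.026, -0.023, 0.995, -0.092]
contact_force: [-1.8, 1.6, -11.6]
width: 0.0126
finger_force: 127.6
```

```bash
python3 plane.py; python3 - <<'E'
from plant import robot
import cv2,numpy as np
from h import *
s,p,R=now();print(s["q"].round(2),p.round(3),R[:,2].round(3))
c=robot.camera("top");sc=robot.camera("scene");w=robot.camera("wrist")
f=lambda i:cv2.resize(i,(400,300))
cv2.imwrite("pics/l5.png",np.vstack([np.hstack([f(c["img"][150:420,320:640]),f(sc["img"][100:400,0:400])]),np.hstack([f(w["img"]),f(w["img"])*0])])[...,::-1])
E
```

```text
t 18.25 F [ -1.8   1.6 -11.6] [ 2.2 -1.9  0.2] n pts 10549 resid 0.0005
floor in tool frame at [ 0.0484 -0.0026  0.0184] normal in tool [-0.242 -0.     0.97 ] up in world [-0.195  0.17   0.966] tilt 15.0
[-0.52  0.63  0.29  1.18 -0.19 -0.57] [ 0.614 -0.42   0.168] [-0.048 -0.185 -0.982]
```

View pics/l5.png

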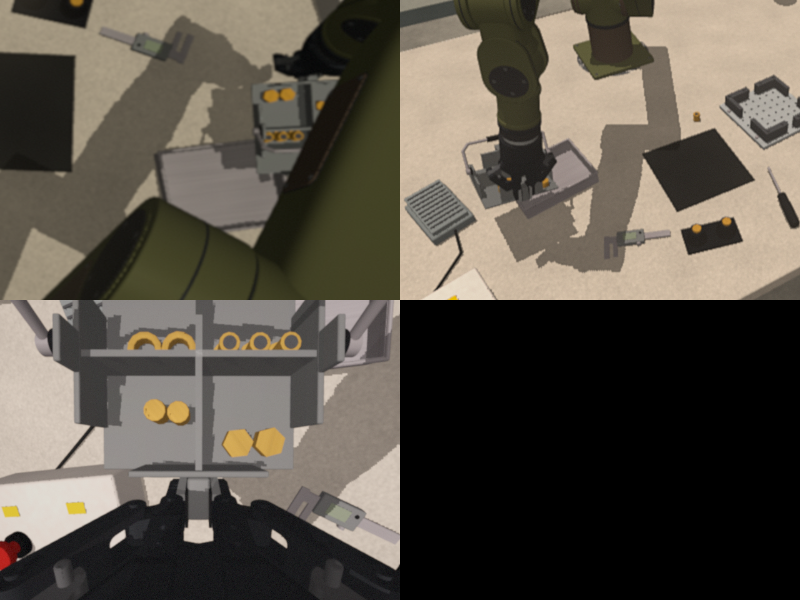

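The tray is over the pan, tipped 15° down the right diagonal with all pieces in. Next, the tipping numbers.

```bash
python3 - <<'E'
from tip import *
c=np.array([.457,-.363])
A=pose([*c,.12],15);
for z,t in((.095,22),(.07,29),(.055,36)):print(t);go(*pose([*c,z],t)[:2],*A[:2])
A=pose([*c,.055],36)
for z,t in((.055,43),(.055,52)):print(t);go(*pose([*c,z],t)[:2],*A[:2])
E
```

```text
22
turn [0.1676, -0.1728, 0.0418] shift [0.0096, 0.0119, 0.011]
29
turn [0.3353, -0.3456, 0.0836] shift [0.0222, 0.0273, 0.0235]
36
turn [0.5029, -0.5183, 0.1254] shift [0.039, 0.0423, 0.0186]
43
turn [0.1676, -0.1728, 0.0418] shift [0.0124, 0.0028, -0.0381]
52
turn [0.3832, -0.3949, 0.0955] shift [0.0328, 0.0114, -0.0847]
```

>>> move_arm([
  [[0.05,-0.05,0.012],[0.003,0.004,0.003],0],
  [[0.11,-0.115,0.028],[0.006,0.008,0.007],0],
  [[0.168,-0.173,0.042],[0.01,0.012,0.011],0],
  [[0.22,-0.23,0.056],[0.014,0.017,0.015],0],
  [[0.28,-0.288,0.07],[0.018,0.022,0.019],0],
  [[0.335,-0.346,0.084],[0.022,0.027,0.0235],0],
  [[0.38,-0.39,0.095],[0.027,0.031,0.023],0],
  [[0.43,-0.44,0.107],[0.031,0.036,0.021],0],
  [[0.47,-0.48,0.117],[0.035,0.04,0.02],0],
  [[0.503,-0.518,0.125],[0.039,0.042,0.0186],0],
  [[0.503,-0.518,0.125],[0.039,0.042,0.0186],0],
])

```text
time_s: 19.82
tcp_pos: [0.5923, -0.4009, 0.1559]
orientation: [0.107, -0.007, 0.971, -0.212]
contact_force: [-2.0, -1.2, -8.1]
width: 0.0121
finger_force: 127.3
```

>>> move_arm([
  [[0.05,-0.055,0.013],[0.004,0.001,-0.011],0],
  [[0.11,-0.115,0.028],[0.008,0.002,-0.025],0],
  [[0.168,-0.173,0.042],[0.012,0.003,-0.038],0],
  [[0.22,-0.23,0.055],[0.017,0.005,-0.05],0],
  [[0.28,-0.29,0.07],[0.023,0.007,-0.062],0],
  [[0.34,-0.35,0.084],[0.028,0.009,-0.075],0],
  [[0.383,-0.395,0.0955],[0.033,0.0115,-0.085],0],
  [[0.383,-0.395,0.0955],[0.033,0.0115,-0.085],0],
  [[0.383,-0.395,0.0955],[0.033,0.0115,-0.085],0],
  [[0.383,-0.395,0.0955],[0.033,0.0115,-0.085],0],
])

```text
time_s: 21.08
tcp_pos: [0.5692, -0.3811, 0.1887]
orientation: [0.209, 0.006, 0.931, -0.301]
contact_force: [-1.6, -0.6, -5.9]
width: 0.0123
finger_force: 127.1
```

```bash
python3 plane.py; python3 - <<'E'
from plant import robot
import cv2,numpy as np
from h import *
s,p,R=now();print(s["q"].round(2),p.round(3),R[:,2].round(3))
c=robot.camera("top");sc=robot.camera("scene");w=robot.camera("wrist")
f=lambda i:cv2.resize(i,(400,300))
cv2.imwrite("pics/l6.png",np.vstack([np.hstack([f(c["img"][220:400,400:620]),f(sc["img"][180:380,40:280])]),np.hstack([f(w["img"]),f(w["img"])*0])])[...,::-1])
E
```

```text
t 21.075 F [-1.6 -0.6 -5.9] [-0.7  1.7 -1.1] n pts 10577 resid 0.0005
floor in tool frame at [ 0.0463 -0.0048  0.0167] normal in tool [-0.24   0.001  0.971] up in world [-0.593  0.517  0.617] tilt 51.9
[-0.42  0.21 -0.66  0.03 -0.36 -0.54] [ 0.569 -0.381  0.189] [ 0.385 -0.562 -0.732]
```

View pics/l6.png

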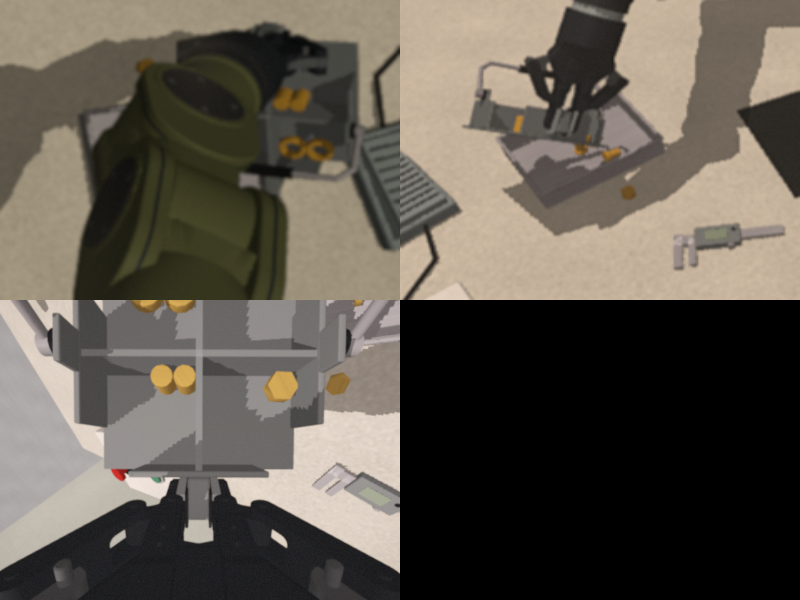

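One hex plug has left its bay and lies on the bench, at scene pixel about (177,308); two bushes are visible in the pan. I'll locate all the brass numerically.

```bash
cat > brass.py <<'E'
from h import *
from plant import robot
def blobs(name,x=(.3,.85),y=(-.6,.15)):
    s,p,R=now();c=robot.camera(name)
    if name=="wrist":
        W=np.eye(4);W[:3,:3]=R;W[:3,3]=p;M=np.linalg.inv(W@c["T_tool_cam"]);c=dict(c);c["R"]=M[:3,:3];c["t"]=M[:3,3]
    hsv=cv2.cvtColor(c["img"],cv2.COLOR_RGB2HSV);P=cloud(c)
    m=((hsv[...,1]>140)&(hsv[...,2]>70)&(hsv[...,0]>8)&(hsv[...,0]<28)).astype(np.uint8)
    n,l,st,ce=cv2.connectedComponentsWithStats(m)
    for i in range(1,n):
        q=np.median(P[l==i],0)
        if st[i,4]>=6 and x[0]<q[0]<x[1] and y[0]<q[1]<y[1]:print(name,ce[i].round(0),"size",st[i,2:],"xyz",q.round(3),"ztop",np.percentile(P[l==i][:,2],95).round(3))
E
python3 -c "
from brass import *
for n in('scene','top','wrist'):blobs(n)"
```

```text
scene [296. 217.] size [ 5  8 33] xyz [0.422 0.082 0.017] ztop 0.026
scene [110. 262.] size [ 6 11 40] xyz [ 0.506 -0.418  0.171] ztop 0.177
scene [152. 272.] size [2 3 6] xyz [ 0.529 -0.343  0.118] ztop 0.12
scene [148. 279.] size [ 7  6 35] xyz [ 0.443 -0.35   0.011] ztop 0.021
scene [166. 282.] size [11  8 53] xyz [ 0.479 -0.314  0.016] ztop 0.022
scene [177. 308.] size [ 8  9 50] xyz [ 0.566 -0.318  0.012] ztop 0.016
scene [326. 321.] size [10  8 66] xyz [ 0.795 -0.043  0.046] ztop 0.049
scene [296. 328.] size [10  8 66] xyz [ 0.779 -0.111  0.046] ztop 0.049
top [348. 142.] size [11 11 92] xyz [ 0.79  -0.044  0.045] ztop 0.048
top [381. 150.] size [11 11 99] xyz [ 0.774 -0.112  0.045] ztop 0.048
top [479. 258.] size [ 8  7 34] xyz [ 0.559 -0.314  0.012] ztop 0.162
top [560. 280.] size [ 20  14 206] xyz [ 0.5   -0.408  0.166] ztop 0.176
top [568. 309.] size [ 30  15 251] xyz [ 0.452 -0.437  0.125] ztop 0.141
top [281. 328.] size [ 9  9 44] xyz [0.413 0.085 0.021] ztop 0.024
wrist [235.   8.] size [ 50  20 728] xyz [ 0.457 -0.443  0.137] ztop 0.141
wrist [288.   8.] size [ 48  20 723] xyz [ 0.461 -0.423  0.123] ztop 0.127
wrist [572.   4.] size [ 14  10 105] xyz [ 0.48  -0.319  0.019] ztop 0.021
wrist [278. 127.] size [  70   47 2594] xyz [ 0.497 -0.404  0.166] ztop 0.174
wrist [449. 139.] size [  53   47 1897] xyz [ 0.516 -0.347  0.119] ztop 0.125
wrist [540. 134.] size [ 38  34 878] xyz [ 0.554 -0.317  0.011] ztop 0.012
```

```bash
python3 - <<'E'
from tip import *
P,R,o=pose([.457,-.363,.055],52);go(P+[0.05,-.03,.07],R,P,R)
M=R@rel(14)[0];
for q in([.497,-.404,.166],[.516,-.347,.119]):print((M.T@(np.array(q)-o)).round(3))
E
```

```text
turn [0.0, 0.0, 0.0] shift [-0.1392, -0.1136, -0.0303]
[ 0.009 -0.016  0.027]
[0.012 0.059 0.017]
```

>>> move_arm([
  [[0,0,0],[-0.03,-0.025,-0.007],0],
  [[0,0,0],[-0.07,-0.057,-0.015],0],
  [[0,0,0],[-0.11,-0.09,-0.024],0],
  [[0,0,0],[-0.135,-0.11,-0.03],0],
  [[0,0,0],[-0.139,-0.114,-0.03],0],
])

```text
time_s: 22.05
tcp_pos: [0.6197, -0.4117, 0.26]
orientation: [0.21, 0.006, 0.93, -0.301]
contact_force: [-1.7, 0.7, -2.0]
width: 0.0122
finger_force: 127.3
```

```bash
python3 -c "
from brass import *
for n in('scene','top','wrist'):blobs(n,y=(-.6,-.15))"
```

```text
scene [ 92. 259.] size [ 5 11 34] xyz [ 0.558 -0.449  0.242] ztop 0.248
scene [138. 270.] size [ 4  5 14] xyz [ 0.579 -0.374  0.189] ztop 0.194
scene [156. 272.] size [ 8  9 47] xyz [ 0.434 -0.327  0.017] ztop 0.022
scene [148. 280.] size [ 7  6 30] xyz [ 0.443 -0.351  0.011] ztop 0.019
scene [166. 282.] size [10  8 47] xyz [ 0.48  -0.315  0.017] ztop 0.023
scene [177. 308.] size [ 8  8 51] xyz [ 0.564 -0.318  0.012] ztop 0.016
top [598. 245.] size [ 17  14 172] xyz [ 0.55  -0.442  0.239] ztop 0.37
top [480. 260.] size [ 9 10 71] xyz [ 0.556 -0.318  0.011] ztop 0.015
top [603. 277.] size [ 33  16 267] xyz [ 0.503 -0.469  0.197] ztop 0.213
top [480. 300.] size [13  9 75] xyz [ 0.472 -0.312  0.018] ztop 0.024
top [484. 326.] size [ 5  7 26] xyz [ 0.422 -0.318  0.015] ztop 0.562
wrist [235.   8.] size [ 50  20 722] xyz [ 0.507 -0.473  0.206] ztop 0.211
wrist [288.   8.] size [ 48  20 725] xyz [ 0.51  -0.453  0.193] ztop 0.197
wrist [625.  28.] size [ 33  37 860] xyz [ 0.556 -0.319  0.011] ztop 0.013
wrist [278. 127.] size [  70   47 2599] xyz [ 0.546 -0.434  0.235] ztop 0.244
wrist [449. 138.] size [  53   49 1903] xyz [ 0.565 -0.377  0.189] ztop 0.194
```

All three bushes are in the pan. I'll level the tray, take it back to the mat, then retrieve the stray plug.

```bash
python3 - <<'E'
from tip import *
P,R,o=pose([.457,-.363,.055],52);P=P+[.05,-.03,.07]
B=pose([.50,-.25,.16],12);print("B",B[0],B[2]);go(B[0],B[1],P,R)
def level(o):
    Rt=Ro.from_euler('z',YAW,degrees=True).as_matrix();return pose(np.array(o)+Rt@CO,0)
C=level([.569,-.003,.07]);print("C",C[0],C[2]);go(C[0],C[1],B[0],B[1])
D=level([.569,-.003,.003]);print("D",D[0],D[1][:,2]);go(D[0],D[1],C[0],C[1])
E
```

```text
B [ 0.65951779 -0.30958691  0.20009884] [ 0.57788343 -0.31770303  0.17784574]
turn [-0.958, 0.9873, -0.2389] shift [-0.0521, 0.2423, 0.0023]
C [0.65319788 0.00288769 0.08006438] [ 0.569 -0.003  0.07 ]
turn [-0.2874, 0.2962, -0.0717] shift [-0.0378, 0.6531, 0.1427]
D [0.65319788 0.00288769 0.01306438] [-0.24133259 -0.01687562 -0.97029573]
turn [0.0, 0.0, 0.0] shift [-0.0324, 0.0, 0.13]
```

>>> move_arm([
  [[-0.03,0.03,-0.008],[-0.002,0.008,0],0],
  [[-0.09,0.093,-0.022],[-0.005,0.023,0],0],
  [[-0.18,0.185,-0.045],[-0.01,0.045,0],0],
  [[-0.27,0.278,-0.067],[-0.015,0.068,0],0],
  [[-0.36,0.371,-0.09],[-0.02,0.091,0],0],
  [[-0.45,0.464,-0.112],[-0.024,0.114,0],0],
  [[-0.54,0.556,-0.135],[-0.029,0.137,0],0],
  [[-0.63,0.65,-0.157],[-0.034,0.159,0],0],
  [[-0.72,0.742,-0.18],[-0.039,0.182,0],0],
  [[-0.8,0.824,-0.2],[-0.044,0.202,0],0],
  [[-0.87,0.897,-0.217],[-0.047,0.22,0],0],
  [[-0.92,0.948,-0.23],[-0.05,0.233,0],0],
  [[-0.958,0.987,-0.239],[-0.052,0.242,0.002],0],
  [[-0.958,0.987,-0.239],[-0.052,0.242,0.002],0],
])

```text
time_s: 23.95
tcp_pos: [0.6596, -0.3096, 0.1985]
orientation: [-0.046, -0.026, 0.996, -0.075]
contact_force: [-1.1, 0.9, -9.8]
width: 0.0123
finger_force: 128.2
```

>>> move_arm([
  [[-0.01,0.01,-0.002],[0,0.015,0],0],
  [[-0.02,0.02,-0.005],[-0.002,0.045,0],0],
  [[-0.04,0.041,-0.01],[-0.005,0.09,0.01],0],
  [[-0.065,0.067,-0.016],[-0.008,0.145,0.015],0],
  [[-0.09,0.093,-0.022],[-0.012,0.205,0.025],0],
  [[-0.115,0.119,-0.029],[-0.015,0.265,0.04],0],
  [[-0.14,0.144,-0.035],[-0.019,0.325,0.055],0],
  [[-0.17,0.175,-0.042],[-0.022,0.385,0.07],0],
  [[-0.2,0.206,-0.05],[-0.026,0.445,0.085],0],
  [[-0.22,0.227,-0.055],[-0.029,0.5,0.1],0],
  [[-0.245,0.253,-0.061],[-0.032,0.55,0.115],0],
  [[-0.265,0.273,-0.066],[-0.034,0.595,0.128],0],
  [[-0.28,0.289,-0.07],[-0.036,0.628,0.137],0],
  [[-0.287,0.296,-0.072],[-0.038,0.648,0.142],0],
  [[-0.287,0.296,-0.072],[-0.038,0.653,0.143],0],
  [[-0.287,0.296,-0.072],[-0.038,0.653,0.143],0],
])

```text
time_s: 25.95
tcp_pos: [0.6531, 0.0025, 0.0804]
orientation: [-0.122, -0.034, 0.992, -0.005]
contact_force: [-6.5, -0.5, -9.1]
width: 0.0122
finger_force: 128.7
```

```bash
python3 plane.py; python3 -c "
from brass import *
s,p,R=now();print(p.round(4),s['q'].round(2))
blobs('wrist')"
```

```text
t 25.95 F [-6.5 -0.5 -9.1] [ 5.2  0.5 -0.6] n pts 10770 resid 0.0005
floor in tool frame at [ 0.0483 -0.0041  0.0186] normal in tool [-0.241 -0.002  0.97 ] up in world [0.    0.002 1.   ] tilt 0.1
[0.6532 0.0023 0.0805] [ 0.01  0.75  0.28  1.34 -0.01 -0.06]
wrist [256.  65.] size [ 109   28 1767] xyz [ 0.549 -0.031  0.083] ztop 0.084
wrist [282. 237.] size [  59   61 1883] xyz [ 0.626 -0.014  0.098] ztop 0.099
wrist [465. 262.] size [  55   43 1768] xyz [0.632 0.068 0.086] ztop 0.087
```

Vibration in the grip is walking the pieces towards +x, and the remaining plug is near its gap. I'll set the tray down promptly.

>>> move_arm([
  [[0,0,0],[-0.006,0,0.024],0],
  [[0,0,0],[-0.015,0,0.06],0],
  [[0,0,0],[-0.024,0,0.096],0],
  [[0,0,0],[-0.03,0,0.12],0],
  [[0,0,0],[-0.032,0,0.128],0],
  [[0,0,0],[-0.0324,0,0.13],0],
  [[0,0,0],[-0.0324,0,0.131],0.15],
  [[0,0,0],[-0.0324,0,0.131],0.3],
])

```text
time_s: 27.05
tcp_pos: [0.6535, 0.0029, 0.0139]
orientation: [-0.121, -0.034, 0.992, -0.004]
contact_force: [0.1, -0.7, 0.7]
width: 0.0256
finger_force: 0.0
```

```bash
python3 plane.py; python3 -c "
from brass import *
s,p,R=now();print(s['time_s'],p.round(4),s['width'],s['finger_force'])
blobs('wrist');blobs('scene');blobs('top')"
```

```text
t 27.05 F [ 0.1 -0.7  0.7] [-0.5 -0.3  0. ] n pts 10567 resid 0.0005
floor in tool frame at [ 0.0482 -0.0032  0.0199] normal in tool [-0.241  0.001  0.971] up in world [-0. -0.  1.] tilt 0.0
27.1 [0.6536 0.0029 0.0139] 0.025924156574835905 0.0
wrist [255.  65.] size [ 108   26 1717] xyz [ 0.549 -0.032  0.015] ztop 0.016
wrist [283. 235.] size [  57   60 1836] xyz [ 0.626 -0.013  0.03 ] ztop 0.031
wrist [472. 258.] size [  57   45 1938] xyz [0.63  0.072 0.018] ztop 0.019
scene [296. 217.] size [ 6  8 35] xyz [0.422 0.082 0.014] ztop 0.025
scene [335. 269.] size [ 4  4 10] xyz [0.641 0.076 0.012] ztop 0.018
scene [156. 272.] size [ 8  9 46] xyz [ 0.434 -0.327  0.018] ztop 0.024
scene [148. 279.] size [ 7  8 37] xyz [ 0.444 -0.35   0.013] ztop 0.027
scene [166. 282.] size [10  8 47] xyz [ 0.478 -0.315  0.016] ztop 0.023
scene [177. 308.] size [ 8  8 49] xyz [ 0.563 -0.318  0.013] ztop 0.016
scene [326. 321.] size [10  8 67] xyz [ 0.795 -0.044  0.045] ztop 0.049
scene [296. 328.] size [10  8 66] xyz [ 0.779 -0.112  0.046] ztop 0.05
top [287. 220.] size [ 4  9 27] xyz [0.63  0.077 0.019] ztop 0.022
top [480. 260.] size [ 9  9 65] xyz [ 0.556 -0.317  0.01 ] ztop 0.014
top [480. 300.] size [13  9 73] xyz [ 0.472 -0.313  0.017] ztop 0.023
top [491. 323.] size [ 20  13 125] xyz [ 0.428 -0.33   0.017] ztop 0.026
```

>>> move_arm([
  [[0,0,0],[0,0,0],0.4],
  [[0,0,0],[0,0,-0.04],0.4],
  [[0,0,0],[0,0,-0.12],0.4],
  [[0,0,0],[0,0,-0.22],0.4],
  [[0,0,0],[0,0,-0.3],0.4],
  [[0,0,0],[0,0,-0.3],0.4],
])

```text
time_s: 28.0
tcp_pos: [0.6917, 0.0055, 0.162]
orientation: [-0.118, -0.034, 0.992, -0.004]
contact_force: [0.5, -0.1, -1.2]
width: 0.0343
finger_force: 0.0
```

```bash
cat > tl.py <<'E'
from brass import *
s,p,R=now();print(s["time_s"],p.round(4),s["q"].round(2),s["width"])
for n in("wrist","scene"):
    c=robot.camera(n)
    if n=="wrist":
        W=np.eye(4);W[:3,:3]=R;W[:3,3]=p;M=np.linalg.inv(W@c["T_tool_cam"]);c=dict(c);c["R"]=M[:3,:3];c["t"]=M[:3,3]
    P=cloud(c);P[c["depth"]==0]=9
    roi=(abs(P[...,0]-.57)<.12)&(abs(P[...,1])<.12)
    m=roi&(P[...,2]>.040)&(P[...,2]<.049);Q=P[m];print(n,"rim",len(Q),cv2.minAreaRect(Q[:,:2].astype(np.float32)))
    for sg in(1,-1):
        e=Q[(sg*(Q[:,0]-.569)>.084)&(abs(Q[:,1])<.03)]
        if len(e):print(n,"ear",sg,len(e),np.median(e,0).round(4))
    m=roi&(P[...,2]>.085)&(P[...,2]<.12)&(abs(P[...,1]+.003)<.04);
    if m.sum():print(n,"sleeve",m.sum(),P[m].mean(0).round(3))
    blobs(n,x=(.45,.7),y=(-.34,.12))
E
python3 tl.py; python3 -c "
from h import *
go([.630,.073,.12],down(49))"
```

```text
28.0 [0.6917 0.0055 0.162 ] [ 0.01  0.8   0.58  1.59 -0.01 -0.05] 0.034271102804623255
wrist rim 4950 ((0.5672632455825806, -0.00270148366689682), (0.16259676218032837, 0.16304650902748108), 48.38207244873047)
wrist ear 1 286 [0.6599 0.004  0.0441]
wrist ear -1 152 [ 0.4815 -0.0082  0.044 ]
wrist sleeve 2510 [ 0.543 -0.004  0.105]
wrist [285. 103.] size [ 55  16 382] xyz [ 0.549 -0.032  0.015] ztop 0.016
wrist [301. 187.] size [ 27  27 386] xyz [ 0.626 -0.012  0.03 ] ztop 0.031
wrist [398. 201.] size [ 26  23 455] xyz [0.63  0.074 0.018] ztop 0.019
scene rim 424 ((0.5715615749359131, -0.003821060061454773), (0.1613713949918747, 0.1607079952955246), 49.49784469604492)
scene ear 1 41 [0.6637 0.002  0.0445]
scene ear -1 16 [ 0.4784 -0.0113  0.0452]
scene sleeve 131 [ 0.547 -0.005  0.106]
scene [333. 266.] size [ 7 10 53] xyz [0.638 0.072 0.018] ztop 0.023
scene [302. 271.] size [ 5  6 24] xyz [ 0.623 -0.011  0.032] ztop 0.034
scene [166. 282.] size [10  8 46] xyz [ 0.479 -0.315  0.018] ztop 0.025
scene [176. 308.] size [ 8  8 48] xyz [ 0.563 -0.319  0.013] ztop 0.017
turn [-0.194, -0.4694, 1.5615] shift [0.0852, 0.1428, 0.097]
```

>>> move_arm([
  [[-0.097,-0.235,0.78],[0.085,0.143,0.097],0.45],
  [[-0.097,-0.235,0.78],[0.085,0.143,0.097],0.45],
  [[-0.097,-0.235,0.78],[0.085,0.143,0.097],0.45],
  [[-0.097,-0.235,0.78],[0.085,0.143,0.097],0.45],
])

```text
time_s: 28.7
tcp_pos: [0.6292, 0.0733, 0.1202]
orientation: [-0.063, 0.161, 0.985, -0.002]
contact_force: [0.4, 0.0, 0.6]
width: 0.0387
finger_force: 0.0
```

>>> move_arm([
  [[-0.097,-0.235,0.78],[0,0,0],0.45],
  [[-0.097,-0.235,0.78],[0,0,0],0.45],
  [[-0.097,-0.235,0.78],[0,0,0],0.45],
  [[-0.097,-0.235,0.78],[0,0,0],0.45],
])

```text
time_s: 29.2
tcp_pos: [0.6316, 0.073, 0.1213]
orientation: [0.001, 0.349, 0.937, 0.001]
contact_force: [0.4, -0.2, 0.2]
width: 0.0386
finger_force: 0.0
```

```bash
python3 -c "
from h import *
s,p,R=now();print(s['time_s'],p.round(4),s['width'])
go([.630,.074,.010],down(49))
a=np.radians(4);t=np.array([.5675,-.0027])+np.array([[np.cos(a),-np.sin(a)],[np.sin(a),np.cos(a)]])@[.042,.036];print(t)
go([*t,.04],down(49),np.array([.630,.074,.010]),down(49))"
```

```text
29.2 [0.6316 0.073  0.1213] 0.03860086890862928
turn [0.0038, 0.0043, 0.0056] shift [0.0043, -0.001, 0.2226]
[0.60688646 0.03614208]
turn [0.0, 0.0, 0.0] shift [-0.0148, -0.0875, -0.06]
```

>>> move_arm([
  [[0,0,0],[0.003,0,0.1],0.42],
  [[0,0,0],[0.003,0,0.18],0.42],
  [[0,0,0],[0.003,0,0.222],0.42],
  [[0,0,0],[0.003,0,0.222],0.42],
  [[0,0,0],[0.003,0,0.222],0.2],
  [[0,0,0],[0.003,0,0.222],0.1],
  [[0,0,0],[0.003,0,0.222],0.1],
  [[0,0,0],[0.003,0,0.222],0.1],
  [[0,0,0],[0.003,0,0.222],0.1],
], grip_force=25)

```text
time_s: 30.32
tcp_pos: [0.6305, 0.0741, 0.0105]
orientation: [0.002, 0.35, 0.937, 0.001]
contact_force: [0.0, 0.0, -0.9]
width: 0.0186
finger_force: 24.4
```

Gripped across the flats (18.6 mm). I'll move it inward and release it low.

>>> move_arm([
  [[0,0,0],[0,0,-0.008],0.1],
  [[0,0,0],[0,0,-0.016],0.1],
  [[0,0,0],[-0.005,-0.03,-0.016],0.1],
  [[0,0,0],[-0.01,-0.06,-0.016],0.1],
  [[0,0,0],[-0.015,-0.087,-0.016],0.1],
  [[0,0,0],[-0.015,-0.087,-0.008],0.1],
  [[0,0,0],[-0.015,-0.087,-0.002],0.1],
  [[0,0,0],[-0.015,-0.087,-0.002],0.3],
  [[0,0,0],[-0.015,-0.087,-0.002],0.35],
  [[0,0,0],[-0.015,-0.087,-0.002],0.35],
  [[0,0,0],[-0.015,-0.087,-0.06],0.35],
  [[0,0,0],[-0.015,-0.087,-0.16],0.35],
  [[0,0,0],[-0.015,-0.087,-0.28],0.35],
  [[0,0,0],[-0.015,-0.087,-0.28],0.35],
])

```text
time_s: 32.08
tcp_pos: [0.6114, 0.0368, 0.1563]
orientation: [0.007, 0.35, 0.937, 0.003]
contact_force: [0.8, -0.1, -0.5]
width: 0.0304
finger_force: 0.0
```

```bash
python3 tl.py|grep -v rim; python3 -c "
from h import *
go([.557,-.318,.15],down(98))"
```

```text
32.075 [0.6114 0.0368 0.1563] [ 0.06  0.44 -0.07  1.05 -0.    0.77] 0.03035949782972228
wrist ear 1 248 [0.6594 0.0051 0.044 ]
wrist ear -1 466 [ 0.4767 -0.0073  0.044 ]
wrist sleeve 2387 [ 0.542 -0.001  0.105]
wrist [213. 231.] size [ 46  45 651] xyz [ 0.554 -0.034  0.015] ztop 0.101
wrist [314. 222.] size [ 22  25 394] xyz [0.605 0.037 0.018] ztop 0.019
wrist [287. 279.] size [ 17  31 287] xyz [ 0.625 -0.011  0.03 ] ztop 0.158
wrist [ 29. 400.] size [ 27  21 383] xyz [ 0.556 -0.311  0.011] ztop 0.012
scene ear 1 40 [0.663  0.0019 0.0451]
scene ear -1 17 [ 0.4784 -0.0114  0.0463]
scene sleeve 131 [ 0.547 -0.005  0.106]
scene [315. 265.] size [ 7  6 30] xyz [0.611 0.034 0.02 ] ztop 0.022
scene [302. 271.] size [ 6  6 26] xyz [ 0.624 -0.01   0.032] ztop 0.035
scene [166. 282.] size [10  8 46] xyz [ 0.479 -0.315  0.018] ztop 0.024
scene [177. 308.] size [ 8  8 49] xyz [ 0.563 -0.318  0.012] ztop 0.015
turn [0.0002, 0.0016, -1.7087] shift [-0.3904, -0.5996, -0.0022]
```

>>> move_arm([
  [[0,0,-0.2],[-0.1,-0.15,0],0.42],
  [[0,0,-0.5],[-0.2,-0.3,0],0.42],
  [[0,0,-0.8],[-0.3,-0.46,0],0.42],
  [[0,0,-1],[-0.39,-0.598,0],0.42],
  [[0,0,-1],[-0.39,-0.598,0],0.42],
  [[0,0,-1],[-0.39,-0.598,0],0.42],
  [[0,0,-1],[-0.39,-0.598,0],0.42],
  [[0,0,-1],[-0.39,-0.598,0],0.42],
])

```text
time_s: 33.28
tcp_pos: [0.5575, -0.3164, 0.1484]
orientation: [0.0, 0.107, 0.994, 0.001]
contact_force: [-0.1, 0.5, -1.3]
width: 0.0359
finger_force: 0.0
```

>>> move_arm([
  [[0,0,-0.35],[0,0,0],0.42],
  [[0,0,-0.71],[0,0,0],0.42],
  [[0,0,-0.71],[0,0,0],0.42],
  [[0,0,-0.71],[0,0,0],0.42],
])

```text
time_s: 33.78
tcp_pos: [0.5586, -0.316, 0.1498]
orientation: [0.001, -0.07, 0.998, 0.0]
contact_force: [-0.3, -0.7, -0.2]
width: 0.0358
finger_force: 0.0
```

```bash
python3 -c "
from brass import *
s,p,R=now();print(s['time_s'],p.round(4),s['q'].round(2),R[:,1].round(3))
blobs('wrist');
go([.557,-.316,.004],down(98))"
```

```text
33.775 [ 0.5586 -0.316   0.1498] [-0.52  0.5   0.02  1.09  0.   -0.66] [-0.139  0.99   0.   ]
wrist [329.  56.] size [ 35  37 647] xyz [ 0.427 -0.325  0.017] ztop 0.022
wrist [298.  68.] size [ 23  28 335] xyz [ 0.439 -0.347  0.014] ztop 0.027
wrist [335. 123.] size [ 31  24 514] xyz [ 0.473 -0.314  0.017] ztop 0.022
wrist [316. 222.] size [ 22  23 370] xyz [ 0.555 -0.318  0.011] ztop 0.012
wrist [630. 266.] size [ 23  28 414] xyz [ 0.555 -0.036  0.014] ztop 0.016
wrist [624. 340.] size [ 37  36 901] xyz [ 0.625 -0.018  0.022] ztop 0.03
wrist [500. 469.] size [15 13 55] xyz [ 0.763 -0.112  0.045] ztop 0.245
turn [-0.0002, 0.0059, -0.0003] shift [0.0039, 0.0011, 0.2919]
```

>>> move_arm([
  [[0,0,0],[0.004,-0.002,0.1],0.42],
  [[0,0,0],[0.004,-0.002,0.2],0.42],
  [[0,0,0],[0.004,-0.002,0.27],0.42],
  [[0,0,0],[0.004,-0.002,0.291],0.42],
  [[0,0,0],[0.004,-0.002,0.291],0.42],
  [[0,0,0],[0.004,-0.002,0.291],0.2],
  [[0,0,0],[0.004,-0.002,0.291],0.1],
  [[0,0,0],[0.004,-0.002,0.291],0.1],
  [[0,0,0],[0.004,-0.002,0.291],0.1],
  [[0,0,0],[0.004,-0.002,0.291],0.1],
], grip_force=40)

```text
time_s: 35.08
tcp_pos: [0.5586, -0.3194, 0.0066]
orientation: [0.003, -0.07, 0.998, -0.001]
contact_force: [-0.2, 0.7, 6.6]
width: 0.0177
finger_force: 39.4
```

```bash
python3 -c "
from h import *
s,p,R=now();print(p,s['finger_force'],s['contact_force'])
p=np.array([.557,-.3172,.0045]);
go([.606,.036,.15],down(94),p,down(98))"
```

```text
[ 0.55861864 -0.31935589  0.00660818] 39.449248909950256 [-0.17804333  0.66855982  6.58799285]
turn [0.0, 0.0, 0.1396] shift [-0.1954, 0.6859, -0.291]
```

>>> move_arm([
  [[0,0,0],[0,0,-0.03],0.1],
  [[0,0,0],[0,0,-0.1],0.1],
  [[0,0,0],[0,0,-0.2],0.1],
  [[0,0,0],[0,0,-0.28],0.1],
  [[0,0,0],[0,0,-0.29],0.1],
])

```text
time_s: 35.7
tcp_pos: [0.5587, -0.3198, 0.1543]
orientation: [0.005, -0.07, 0.998, -0.002]
contact_force: [0.4, -0.8, -1.3]
width: 0.0173
finger_force: 39.1
```

```bash
python3 -c "
from h import *
go([.606,.036,.15],down(94))"
```

```text
turn [-0.0097, 0.0189, 0.1406] shift [-0.193, 0.6914, 0.0069]
```

>>> move_arm([
  [[0,0,0.02],[-0.015,0.05,0],0.1],
  [[0,0,0.04],[-0.04,0.14,0],0.1],
  [[0,0,0.08],[-0.07,0.24,0],0.1],
  [[0,0,0.1],[-0.1,0.35,0],0.1],
  [[0,0,0.14],[-0.128,0.46,0],0.1],
  [[0,0,0.14],[-0.155,0.56,0],0.1],
  [[0,0,0.14],[-0.178,0.64,0],0.1],
  [[0,0,0.14],[-0.19,0.68,0],0.1],
  [[0,0,0.14],[-0.193,0.69,0],0.1],
  [[0,0,0.14],[-0.193,0.69,0],0.1],
  [[0,0,0.14],[-0.193,0.69,0],0.1],
])

```text
time_s: 37.08
tcp_pos: [0.6038, 0.0351, 0.1497]
orientation: [0.001, -0.034, 0.999, -0.0]
contact_force: [0.0, -0.9, 0.0]
width: 0.017
finger_force: 39.1
```

```bash
python3 -c "
from brass import *
s,p,R=now();print(s['time_s'],p.round(4),s['width'])
go([.606,.036,.028],down(94))
c=robot.camera('wrist');cv2.imwrite('pics/l7.png',c['img'][...,::-1])
blobs('wrist')"
```

```text
37.075 [0.6038 0.0351 0.1497] 0.01697919798578577
turn [-0.0015, 0.0058, -0.003] shift [-0.0038, 0.0017, 0.2433]
wrist [237. 171.] size [ 58  17 432] xyz [ 0.561 -0.034  0.015] ztop 0.016
wrist [318. 230.] size [ 23  24 409] xyz [0.605 0.036 0.018] ztop 0.019
wrist [257. 251.] size [ 26  35 477] xyz [ 0.624 -0.013  0.03 ] ztop 0.031
wrist [317. 292.] size [  40   49 1619] xyz [0.599 0.035 0.154] ztop 0.155
```

View pics/l7.png

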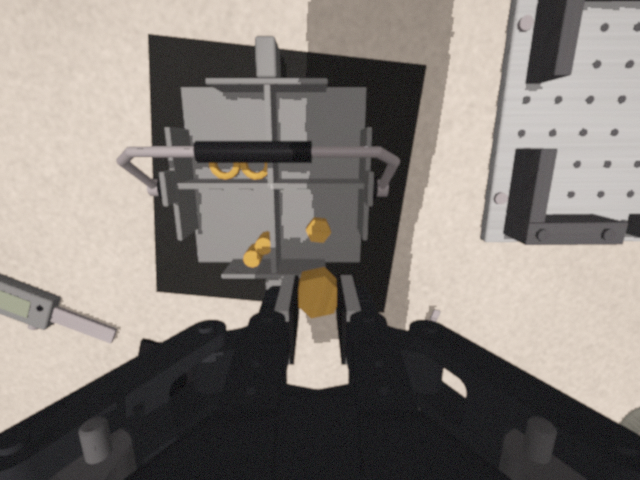

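The plug is held at (317,292) with the other plug below at (318,230); the rings and spacers are in their bays. I'll lower this plug onto the first and release.

>>> move_arm([
  [[0,0,0],[-0.004,0.002,0.07],0.1],
  [[0,0,0],[-0.004,0.002,0.14],0.1],
  [[0,0,0],[-0.004,0.002,0.2],0.1],
  [[0,0,0],[-0.004,0.002,0.23],0.1],
  [[0,0,0],[-0.004,0.002,0.243],0.1],
  [[0,0,0],[-0.004,0.002,0.243],0.1],
  [[0,0,0],[-0.004,0.002,0.243],0.25],
  [[0,0,0],[-0.004,0.002,0.243],0.32],
  [[0,0,0],[-0.004,0.002,0.243],0.32],
  [[0,0,0],[-0.004,0.002,0.243],0.32],
  [[0,0,0],[-0.004,0.002,0.2],0.32],
  [[0,0,0],[-0.004,0.002,0.1],0.32],
  [[0,0,0],[-0.004,0.002,-0.02],0.32],
  [[0,0,0],[-0.004,0.002,-0.1],0.32],
  [[0,0,0],[-0.004,0.002,-0.1],0.32],
  [[0,0,0],[-0.004,0.002,-0.1],0.32],
])

```text
time_s: 39.17
tcp_pos: [0.6053, 0.0377, 0.1991]
orientation: [0.001, -0.035, 0.999, -0.0]
contact_force: [-0.5, -0.0, -0.1]
width: 0.0275
finger_force: 0.0
```

```bash
python3 tl.py; python3 -c "
from brass import *
blobs('scene',y=(-.6,-.15));blobs('top')"
```

```text
39.175 [0.6053 0.0377 0.1991] [ 0.06  0.41  0.    1.16 -0.   -0.01] 0.027460597315705697
wrist rim 4002 ((0.566990852355957, -0.002493232488632202), (0.16190162301063538, 0.16212570667266846), 48.55776596069336)
wrist ear 1 102 [0.6563 0.0038 0.0441]
wrist ear -1 394 [ 0.4763 -0.0082  0.044 ]
wrist sleeve 1775 [ 0.541 -0.003  0.105]
wrist [247. 165.] size [ 49  16 333] xyz [ 0.56  -0.033  0.015] ztop 0.016
wrist [317. 218.] size [ 22  21 340] xyz [0.604 0.037 0.03 ] ztop 0.031
wrist [263. 235.] size [ 22  28 338] xyz [ 0.624 -0.013  0.03 ] ztop 0.031
scene rim 478 ((0.5699403285980225, -0.0017244964838027954), (0.16176189482212067, 0.1659114509820938), 50.908546447753906)
scene ear 1 40 [0.6638 0.0019 0.0446]
scene ear -1 18 [ 0.4775 -0.0112  0.0456]
scene sleeve 131 [ 0.547 -0.005  0.106]
scene [315. 263.] size [ 8 10 63] xyz [0.613 0.034 0.03 ] ztop 0.036
scene [302. 271.] size [ 6  6 25] xyz [ 0.624 -0.01   0.032] ztop 0.035
scene [166. 282.] size [10  8 45] xyz [ 0.479 -0.316  0.018] ztop 0.024
scene [156. 272.] size [ 8  9 46] xyz [ 0.434 -0.327  0.018] ztop 0.024
scene [148. 278.] size [ 7  9 39] xyz [ 0.443 -0.349  0.012] ztop 0.028
scene [166. 282.] size [10  8 47] xyz [ 0.479 -0.315  0.017] ztop 0.024
top [381. 150.] size [11 11 97] xyz [ 0.774 -0.112  0.044] ztop 0.048
top [480. 300.] size [13  9 72] xyz [ 0.471 -0.313  0.017] ztop 0.022
top [491. 323.] size [ 21  13 124] xyz [ 0.428 -0.329  0.017] ztop 0.026
```

The plugs are stacked in their bay, the three bushes are in the pan, and the tray is level and released. I'm handing in.

```bash
python3 -c "
from plant import robot
print(robot.close_job())"
```

```text
the job is handed in; nothing more can be done
None
```

The job is handed in at about 39 s; no verdict came back. The three bushes are in the pan and the tray stands level and released on the mat with all six other pieces in it, but one plug slid out onto the bench while tipping, so I put it back by hand, stacked on the other plug (which I also moved in from its gap).

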